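# Put the chisel and the screwdriver back in their bench clips

### The job

Somebody has clipped the screwdriver into the chisel's holder, the one with the wide slot, and the chisel itself lies on the bench between the marker pen and a wooden block (not the one far at the back). Pull the screwdriver out and press it into its own holder, the one with the narrow slot, and press the chisel into the wide one: each handle fully home in the spring clip so that the arms snap over it, and the shank or blade lying down in the slot of the wooden rest. Leave everything else on the bench where it is.

Things in the scene. Friction and masses are not known exactly. Their poses are not given: they have to be found in the camera images.
- screwdriver_handle (a point): Screwdriver, round green handle, thin round shank, 196 mm long. Point: handle centre, on the tool's axis. Its y axis runs from tip to butt, z is up. Handle 48 to each side along y, diameter 26 in front to 27 at the butt; shank diameter 6, the front 100. About 0.09 kg. Starts clipped in the wide holder; pulled straight up 20 mm at the handle (10 to 20 N) it comes free.
- screwdriver_tip (a point): The tip of the screwdriver, on its axis, 148 mm before the handle's centre.
- chisel_handle (a point): Chisel, round brown wooden handle, 187 mm long, lying on the bench, level within 2 degrees, blade flat or rolled by up to 15 degrees. Point: handle centre, on the axis, 14 above the bench. Its y axis runs from the edge to the butt, z is up. Handle 48 to each side along y, diameter 27 in front to 28 at the butt; then a shank, diameter 6, and the blade, 16 wide, 4 thick, the front 70. About 0.09 kg.
- chisel_tip (a point): The middle of the chisel's cutting edge, on its axis, 139 mm before the handle's centre.
- narrow_holder: Fixed bench holder; y runs along a held tool towards its butt, x across; origin on the bench under the middle. Plywood base 56 x 188 x 12 mm. At y = +70 a spring-steel clip, 16 along y, on a riser up to z = 46; at y = -62 a wooden rest, 48 x 16, top z = 72, with a slot 10 wide (mouth bevelled to 20), floor at z = 56: too narrow for the chisel's blade.
- narrow_holder_clip (a point): Narrow holder: centre of the clip's round seat, 59 mm above the bench; the axis of a handle that is home passes within 1 mm. Two arms sprung about the clip's foot: throat 21 wide, 9 above this point; turned-out lips, mouth 34 wide, 18 above it. A handle pressed straight down (10 to 20 N) spreads them and they snap over it.
- narrow_holder_rest (a point): Narrow holder: the slot's middle, on the axis of a held tool, 132 mm before the clip. A tool lies right with its tip at the rest end, 36 past this point (chisel 31), and its handle's centre 20 (chisel 24) from the clip's, towards the rest; the front half of the handle is then free between clip and rest, to hold or press there.
- wide_holder: Fixed bench holder; y runs along a held tool towards its butt, x across; origin on the bench under the middle. Plywood base 56 x 188 x 12 mm. At y = +70 a spring-steel clip, 16 along y, on a riser up to z = 46; at y = -62 a wooden rest, 48 x 16, top z = 72, with a slot 24 wide (mouth bevelled to 34), floor at z = 56, for the blade. It may stand left or right of the other.
- wide_holder_clip (a point): Wide holder: centre of the round seat of its clip, the same clip as on the narrow holder.
- wide_holder_rest (a point): Wide holder: the slot's middle, on the axis of a held tool, 132 mm before the clip. A tool lies in it as in the narrow one.
- sanding_block: Bystander: sanding block, 64 x 107 (along its y) x 32 mm high, left of the holders. Origin under its middle.
- block_1: Bystander: wooden block, 40 x 60 (along its y) x 40 mm high, close beside the chisel's blade. Origin under its middle.
- red_marker: Bystander: marker pen, 135 mm long (along its y), 14 thick, lying along the other side of the chisel's blade. Origin under its middle.
- block_0: Bystander: wooden block, 45 x 90 (along its y) x 30 mm high, between the holders and the robot. Origin under its middle.
- glue_bottle: Bystander: upright white bottle with a blue band and a tapered cap, 58 mm in diameter, 162 high, near the robot, between the chisel and the holders. Origin under its middle.

How it is judged:
On the way, in this order (a step that is already met when the one before it is completed fails the run):
1. the screwdriver is out of the chisel's holder (distance between screwdriver_handle and wide_holder_clip above 0.06 m), for 0.2 s.
2. the chisel is snapped home in the wide holder, its blade in the slot (x of chisel_handle in the frame of wide_holder between -0.004 and 0.004 m and z of chisel_handle in the frame of wide_holder between 0.0545 and 0.0635 m and x of chisel_tip in the frame of wide_holder between -0.01 and 0.01 m and y of chisel_tip in the frame of wide_holder between -0.1105 and -0.0665 m and z of chisel_tip in the frame of wide_holder between 0.052 and 0.067 m), for 0.2 s.
At the end, for the whole second after the job is handed in: Screwdriver at rest in the narrow holder, chisel in the wide one: handle centre within 4 mm of the holder's centre plane and 54.5 to 63.5 mm above the bench; tip to the rest, within 10 mm of the plane, 52 to 67 mm high and at most 17 mm beyond or 27 mm short of its place (all of step 2 and x of screwdriver_handle in the frame of narrow_holder between -0.004 and 0.004 m and z of screwdriver_handle in the frame of narrow_holder between 0.0545 and 0.0635 m and x of screwdriver_tip in the frame of narrow_holder between -0.01 and 0.01 m and y of screwdriver_tip in the frame of narrow_holder between -0.115 and -0.071 m and z of screwdriver_tip in the frame of narrow_holder between 0.052 and 0.067 m and linear speed of each of screwdriver, chisel below 0.02 m/s); the robot touches nothing.
It fails at once if another thing on the bench (block, marker, bottle) is shifted by more than 30 mm (distance of any of sanding_block, block_1, red_marker, block_0, glue_bottle from where it was at the start of the episode above 0.03 m).
It fails at once if the bottle is knocked over (angle between glue_bottle's own z axis and vertical above 0.5 rad).
It also fails if it takes over 64 s, if anything falls off the work surface, if the arm or the gripper's body presses on something with over 40 N, if the wrist force passes 120 N, or if a joint passes its speed limit or range.

### The arm

A 7-joint arm with a two-finger parallel gripper is mounted at the origin on the work surface; the furniture and walls round the work are solid. World frame = base frame: x ahead of the robot, y to its left, z up, the work surface at z = 0. Lengths are in m, angles in rad, forces in N, time in s.
With the tool pointing down it reaches from about 0.425 to 0.925 m from the base axis. Payload 6.8 kg.
Tool frame: the origin (TCP) lies midway between the tips of the shut fingers; the grasp point (between the pads) lies 19 mm behind it (r.grip_point_offset is the distance from the TCP to the grasp point, in m); z points along the fingers, y is the direction in which the jaws open and shut (so a half turn about z gives the same grasp; the last joint's range is limited). The gripper opens to 85 mm and grips with 20 to 120 N. Pads are 22 mm wide; open, the fingers measure 114 mm over their backs; the gripper's body (76 mm by 85 mm) begins 54 mm behind the grasp point. The pads swing forward as they close: fully open they stand 13 mm farther back than shut.
Start: joints at [1.085, 0.477, 0.022, 1.555, -0.011, 1.109, -0.083], TCP at [0.249, -0.627, 0.198] pointing down, gripper open.
Joint ranges: [-2.96, 2.96], [-0.34, 2.1], [-1.41, 1.46], [0.24, 2.44], [-1.37, 4.51], [0.17, 1.92], [-2.96, 2.96]. Speed limits (rad/s): [2.39, 2.39, 3.14, 3.14, 3.14, 3.14, 3.14].

### API

Orientations are given as a rotation vector (axis times angle).
In Python, from bench import r, grab_frame, camera_params gives the robot as it stands.
- The arm moves only by the tool carry_out, never from a script. Its argument "motion" is text: rows parted by semicolons, each of 5 numbers parted by spaces: the closure, from 0 (fully open) to 1 (shut), then the shift along the tool's x, y, z in mm, then the turn about the tool's z in rad. In form: fingers dx dy dz twist; .... A call has exactly 8 rows; each row shifts and turns the commanded pose from where the row before left it, along the tool's axes as they then stand; what a row does not reach is not made up. A row lasts 1/8 s, in which the tool goes at most 62.5 mm and 10.7 degrees, less where a joint would pass 70% of its speed; a pose out of reach is approached as far as the arm can. A call with a gripper value outside its range is refused whole. The fingers move at their own pace and stop on an object; "newtons" is the grip in N (left out, the last holds). Time passes only in rows, so rows that do not move let the fingers close, or fill a call up. It gives the time, the measured TCP pose, the force and the opening at its end, in the units of the state.
- r.get_obs(): the state, without advancing time (a new reading comes with each control period).
- grab_frame(name): name is "scene" or "top" or "wrist"; returns the picture (384x512x3 uint8, red, green, blue); there is no depth.
- camera_params(name): a dict with "fx", "fy", "cx", "cy" (pixels), "eye" and "attitude" of the camera in the world. Camera axes: x right, y down, z forward; pixel columns grow to the right and rows downward; lengths in m; the calibration is good to about 2 mm. A picture is of the moment at which its call begins: read the wrist's pose just before it. camera_params takes no time and is no camera call; for the wrist camera it gives the pose at the moment of the call.
- r.hand_in(): hands the job in, once; it reports no verdict.
The state is a dict: "clock": time; "joints": joint angles; "qvel": joint speeds; "tau": joint torques, N m; "tcp_pos": TCP position; "orientation": TCP orientation; "contact_force": force on the tool from outside, world axes, zero at the start; "moment": the same for the moment, N m; "grip_width": finger opening in m.
Only numpy, scipy, OpenCV 4.12 (cv2) and the standard library are available. Lean on these libraries where they do the work, as an engineer would, in place of code of your own. Each camera call takes 0.05 s, during which the arm holds its last target.

## Working session

There is one attempt and no reset: what is moved stays moved. The work goes in short steps, Python scripts to look and compute and a tool call to move; the robot and the scene stay as the last step left them, time stands still between calls to the robot, and variables do not carry over. Pictures are saved under pics/ and viewed, and the job is handed in when it is done.

Besides the shell and the picture viewer there is one more tool, called after "Emit:" as name(argument=value, ...), one argument or row to a line, values as JSON. carry_out: Moves the arm, as the interface text tells. Its arguments: {"type":"object","properties":{"motion":{"type":"string"},"newtons":{"type":"number"}},"required":["motion"]}

```bash
ls; mkdir -p pics
python3 - <<'E'
from bench import r, grab_frame, camera_params
import cv2
o=r.get_obs(); print({k:o[k] for k in('clock','tcp_pos','orientation','grip_width','contact_force')})
for n in('scene','top','wrist'):
    p=camera_params(n); print(n,p)
    cv2.imwrite(f'pics/{n}0.png',grab_frame(n)[:,:,::-1])
E
```

```text
pics
{'clock': 0.0, 'tcp_pos': array([ 0.24875163, -0.62677335,  0.19719702]), 'orientation': array([-3.08389997e+00, -5.89626953e-01,  7.17255575e-04]), 'grip_width': 0.0857230992080037, 'contact_force': array([0.31004422, 0.47799422, 0.22804667])}
scene {'fx': 410.60585397487546, 'fy': 410.60585397487546, 'cx': 259.5020597732373, 'cy': 197.00015587735277, 'eye': array([0.14497513, 0.76556925, 0.94668597]), 'attitude': array([-0.64014344,  2.68614208, -1.0866325 ])}
top {'fx': 451.1572640491724, 'fy': 451.1572640491724, 'cx': 258.5298305438189, 'cy': 194.2168117306596, 'eye': array([ 0.35455532, -0.01943407,  1.22745907]), 'attitude': array([-2.12472036,  2.17016274, -0.16779491])}
wrist {'fx': 314.7376294736457, 'fy': 314.7376294736457, 'cx': 256.05917770981887, 'cy': 192.61338310177752, 'eye': array([ 0.31850207, -0.59920509,  0.37198315]), 'attitude': array([ 2.39352445, -1.62372415, -0.24201856])}
```

View pics/top0.png

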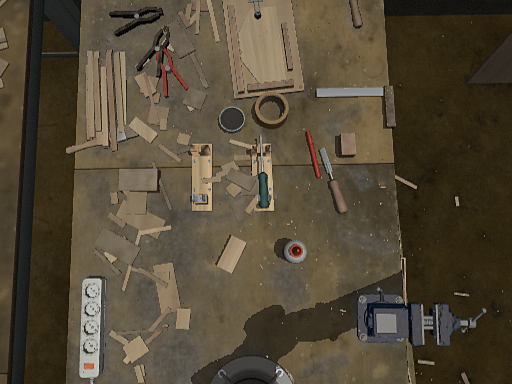

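View pics/scene0.png

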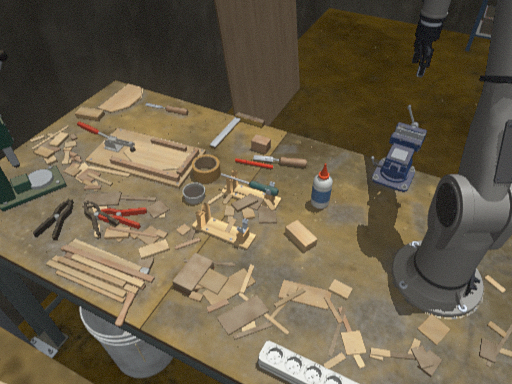

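View pics/wrist0.png

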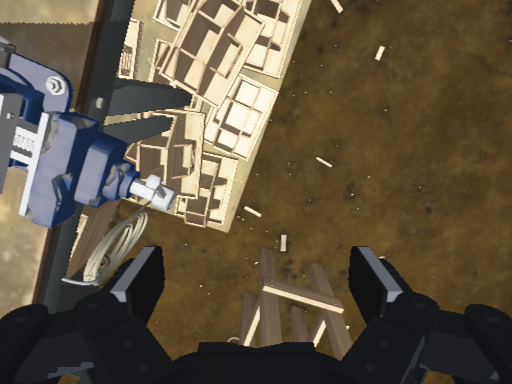

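```bash
cat > h.py <<'E'
from bench import r, grab_frame, camera_params
import cv2, numpy as np
from scipy.spatial.transform import Rotation as R
def crop(name,out,x0,y0,x1,y1,s,img=None):
    im=(grab_frame(name) if img is None else img)[:,:,::-1][y0:y1,x0:x1]
    im=cv2.resize(im,None,fx=s,fy=s,interpolation=cv2.INTER_CUBIC)
    for x in range((x0//10+1)*10,x1,10):
        cv2.line(im,((x-x0)*s,0),((x-x0)*s,4 if x%50 else 12),(0,255,255),1)
        if x%20==0: cv2.putText(im,str(x),((x-x0)*s,20),0,.35,(0,255,255),1)
    for y in range((y0//10+1)*10,y1,10):
        cv2.line(im,(0,(y-y0)*s),(4,(y-y0)*s),(0,255,255),1)
        if y%20==0: cv2.putText(im,str(y),(6,(y-y0)*s),0,.35,(0,255,255),1)
    cv2.imwrite(out,im)
def ray(p,u,v):
    d=R.from_rotvec(p['attitude']).apply([(u-p['cx'])/p['fx'],(v-p['cy'])/p['fy'],1]); return np.array(p['eye']),d
def at(p,u,v,z):
    e,d=ray(p,u,v); return e+d*(z-e[2])/d[2]
def proj(p,X):
    c=R.from_rotvec(p['attitude']).inv().apply(np.atleast_2d(X)-p['eye'])
    return np.c_[c[:,0]/c[:,2]*p['fx']+p['cx'],c[:,1]/c[:,2]*p['fy']+p['cy']]
E
python3 - <<'E'
from h import *
i=cv2.imread('pics/top0.png')[:,:,::-1]
crop('top','pics/t_a.png',180,120,290,220,7,i)
crop('top','pics/t_b.png',280,120,380,220,6,i)
i=cv2.imread('pics/scene0.png')[:,:,::-1]
crop('scene','pics/s_a.png',180,120,330,260,5,i)
E
```

```text
(no output)
```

View pics/t_a.png

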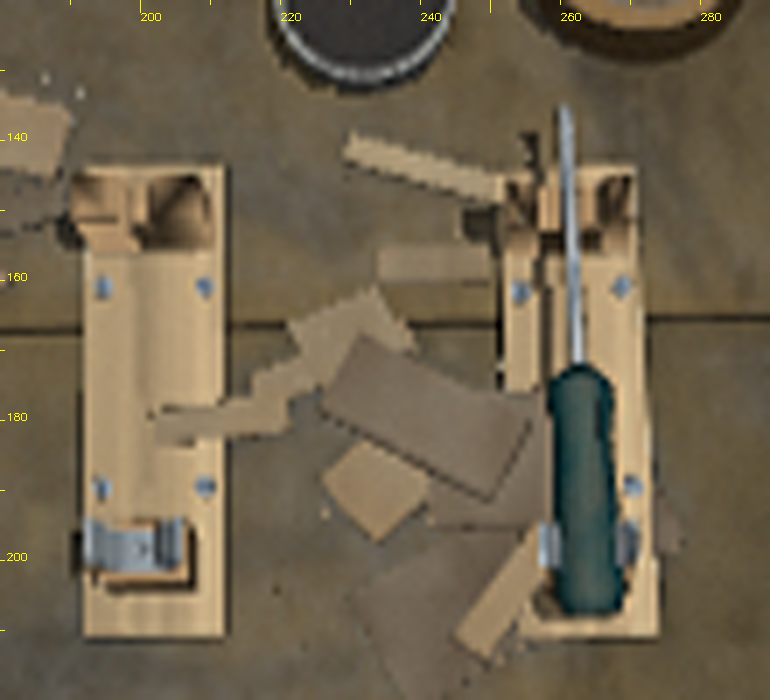

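View pics/t_b.png

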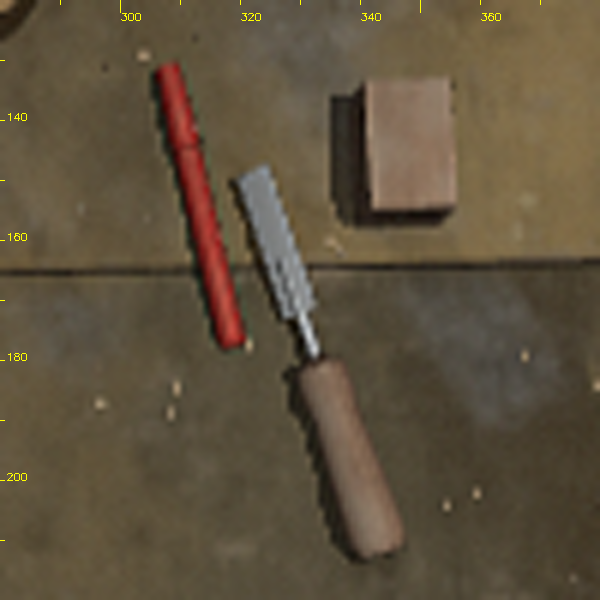

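View pics/s_a.png

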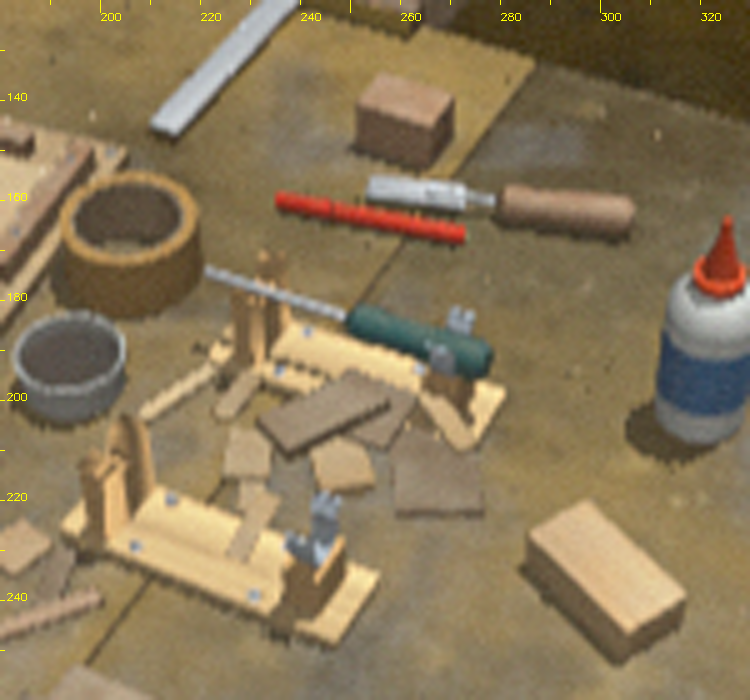

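Run:
```python
from h import *
p=camera_params('top')
P=lambda u,v,z: print((u,v),np.round(at(p,u,v,z)*1000,1))
print('narrow base')
for u,v in[(191.7,143.6),(212.4,143.6),(191.7,210.9),(212.4,210.9)]:P(u,v,.012)
print('wide base')
for u,v in[(270.9,143.6),(274.3,210.9),(251.8,175)]:P(u,v,.012)
print('narrow clip: arms, z~.077')
for u,v in[(193,198),(206,198)]:P(u,v,.077)
print('rest'); 
for u,v in[(189.8,145),(210,145),(210,156)]:P(u,v,.072)
print('sd');P(260.5,135.3,.06);P(264.3,207.7,.059);P(263,171.8,.06)
print('chisel');
for u,v in[(321.3,149),(332.5,180.5),(342.5,211.5)]:P(u,v,.008 if v<150 else .014)
print('bottle');P(296,252,.162)
print('marker');P(308,131,.014);P(318.5,177,.014)
print('blk1');
for u,v in[(340.5,134),(355,133),(341.5,155),(355.8,154)]:P(u,v,.04)
```

```text
narrow base
(191.7, 143.6) [681.9 151.6  12. ]
(212.4, 143.6) [680.8  94.3  12. ]
(191.7, 210.9) [494.5 151.5  12. ]
(212.4, 210.9) [493.4  95.5  12. ]
wide base
(270.9, 143.6) [677.5 -67.7  12. ]
(274.3, 210.9) [489.9 -72.1  12. ]
(251.8, 175) [590.1 -13.1  12. ]
narrow clip: arms, z~.077
(193, 198) [520.4 139.   77. ]
(206, 198) [519.7 105.6  77. ]
rest
(189.8, 145) [662.1 148.1  72. ]
(210, 145) [661.  95.  72.]
(210, 156) [631.4  95.2  72. ]
sd
(260.5, 135.3) [688.1 -38.6  60. ]
(264.3, 207.7) [493.6 -44.2  59. ]
(263, 171.8) [588.8 -43.   60. ]
chisel
(321.3, 149) [ 660.4 -207.4    8. ]
(332.5, 180.5) [ 569.9 -233.4   14. ]
(342.5, 211.5) [ 484.1 -256.6   14. ]
bottle
(296, 252) [ 375.2 -113.9  162. ]
marker
(308, 131) [ 711.  -171.7   14. ]
(318.5, 177) [ 580.4 -195.5   14. ]
blk1
(340.5, 134) [ 693.1 -256.5   40. ]
(355, 133) [ 695.2 -296.1   40. ]
(341.5, 155) [ 634.6 -256.3   40. ]
(355.8, 154) [ 636.6 -295.1   40. ]
```

```bash
cat >> h.py <<'E'
def plan(x,y,z,yaw):
    """tool x axis direction wanted at world yaw (mod pi); print shift in tool frame before twisting, and twist"""
    o=r.get_obs(); M=R.from_rotvec(o['orientation'])
    d=M.inv().apply(np.array([x,y,z])-o['tcp_pos'])*1000
    X=M.as_matrix()[:,0]; cur=np.arctan2(X[1],X[0])
    # tool z down: positive twist about tool z = negative world yaw
    tw=-(yaw-cur); tw=(tw+np.pi/2)%np.pi-np.pi/2
    print('t',round(o['clock'],2),'tcp',np.round(o['tcp_pos']*1000,1),'curyaw',round(cur,3),'zdir',np.round(M.as_matrix()[:,2],3),'shift',np.round(d,1),'twist',round(tw,3),'j7',round(o['joints'][6],2),'w',round(o['grip_width'],4),'F',np.round(o['contact_force'],1))
E
python3 - <<'E'
from h import *
plan(.535,-.043,.2,0.024)
E
```

```text
t 0.15 tcp [ 248.8 -626.9  197.4] curyaw 0.378 zdir [-0.001  0.001 -1.   ] shift [ 481.4 -437.2   -2. ] twist 0.354 j7 -0.08 w 0.0856 F [0.2 0.8 0. ]
```

Emit:
carry_out(
  motion="0 43 -39 0 0;0 43 -39 0 0;0 43 -39 0 0;0 43 -39 0 0;0 43 -39 0 0;0 43 -39 0 0;0 43 -39 0 0;0 43 -39 0 0",
  newtons=90,
)

```text
clock: 1.15
tcp_pos: [0.4541, -0.2088, 0.1983]
orientation: [3.086, 0.59, 0.0]
contact_force: [0.6, -0.6, -0.1]
grip_width: 0.0853
```

Emit:
carry_out(
  motion="0 43 -39 0 0;0 43 -39 0 0;0 43 -39 0 0;0 8 -8 0 0;0 0 0 0 0.118;0 0 0 0 0.118;0 0 0 0 0.118;0 0 0 0 0",
)

```text
clock: 2.15
tcp_pos: [0.5344, -0.0447, 0.198]
orientation: [3.141, 0.037, -0.001]
contact_force: [0.2, 0.5, 0.1]
grip_width: 0.0851
```

Run:
```python
from h import *
plan(.542,-.043,.12,0.026)
p=camera_params('wrist'); i=grab_frame('wrist'); np.save('w1.npy',p['attitude']); print(p)
crop('wrist','pics/w1.png',0,0,512,384,1,i); cv2.imwrite('pics/w1raw.png',i[:,:,::-1])
X=[[.514,-.0435,.059],[.645,-.040,.059],[.542,-.043,.059]]
print(proj(p,X).round(1))
```

```text
t 2.15 tcp [534.4 -44.7 198. ] curyaw 0.024 zdir [-0.001 -0.001 -1.   ] shift [ 7.7 -1.6 78. ] twist -0.002 j7 -1.65 w 0.0851 F [0.2 0.5 0.1]
{'fx': 314.7376294736457, 'fy': 314.7376294736457, 'cx': 256.05917770981887, 'cy': 192.61338310177752, 'eye': array([ 0.60930674, -0.04197405,  0.37262504]), 'attitude': array([ 2.08799202, -2.03804301, -0.30097786])}
[[255.6 193.4]
 [255.1  57.4]
 [255.7 167.1]]
```

View pics/w1.png

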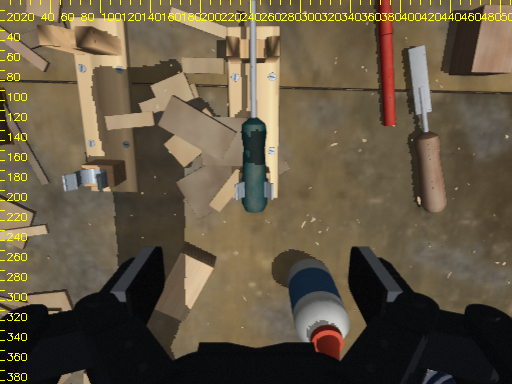

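Run:
```python
from h import *
i=cv2.imread('pics/w1raw.png')[:,:,::-1]
crop('wrist','pics/w1a.png',215,90,295,220,5,i)
crop('wrist','pics/w1b.png',30,10,150,200,4,i)
```

```text
(no output)
```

View pics/w1a.png

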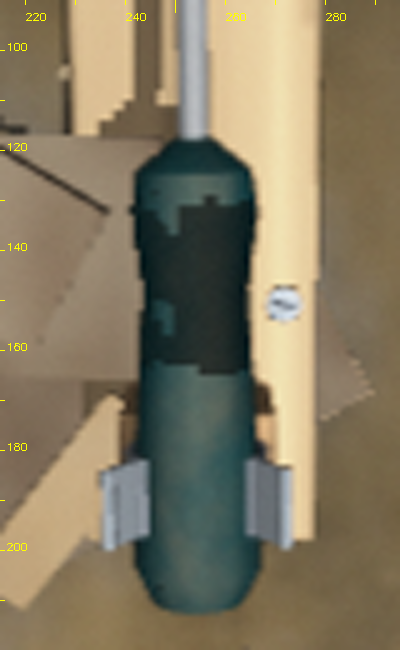

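View pics/w1b.png

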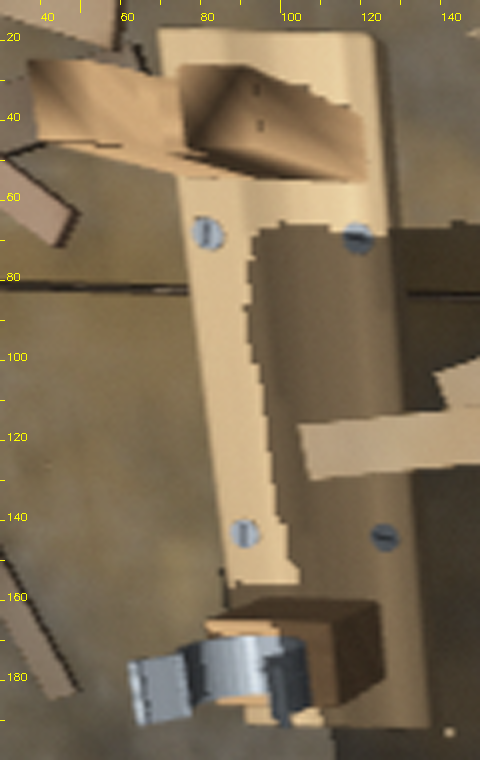

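Run:
```python
from h import *
p=camera_params('wrist')
P=lambda u,v,z: print((u,v),np.round(at(p,u,v,z)*1000,1))
P(254.3,205,.06);P(254,122,.06);P(253.8,117.5,.061);P(253.5,92,.06);P(254,212.3,.06)
print('clipW');P(235.5,191,.077);P(273.5,191,.077);P(254,183,.077);P(254,200,.077)
print('baseW right');P(279,100,.012);P(278,198.3,.012)
print('baseN');P(69.5,17,.012);P(122,18,.012);P(138,191.5,.012);P(86,158,.012)
print('clipN');P(62,182,.077); P(62,175,.077);P(64,191,.077)
print('restN'); 
for u in((37.3,25),(75.5,27),(118,39.0),(121,55.5),(85,54),(39,45)):P(*u,.072)
```

```text
(254.3, 205) [501.7 -42.3  60. ]
(254, 122) [586.9 -40.   60. ]
(253.8, 117.5) [591.2 -39.7  61. ]
(253.5, 92) [614.6 -38.9  60. ]
(254, 212.3) [493.5 -42.2  60. ]
clipW
(235.5, 191) [521.5 -23.5  77. ]
(273.5, 191) [522.5 -60.8  77. ]
(254, 183) [530.1 -41.5  77. ]
(254, 200) [512.7 -41.9  77. ]
baseW right
(279, 100) [607.8 -66.7  12. ]
(278, 198.3) [494.4 -70.7  12. ]
baseN
(69.5, 17) [683.8 151.8  12. ]
(122, 18) [684.3  98.1  12. ]
(138, 191.5) [498.6  97.   12. ]
(86, 158) [537.6 153.9  12. ]
clipN
(62, 182) [526.3 145.1  77. ]
(62, 175) [533.3 144.   77. ]
(64, 191) [517.2 144.5  77. ]
restN
(37.3, 25) [664.6 148.2  72. ]
(75.5, 27) [663.9 115.6  72. ]
(118, 39.0) [655.3  79.9  72. ]
(121, 55.5) [642.1  78.6  72. ]
(85, 54) [642.5 110.2  72. ]
(39, 45) [648.8 149.5  72. ]
```

Run:
```python
from h import *
plan(.548,-.0415,.041,0.026)
```

```text
t 2.2 tcp [534.5 -44.5 198.1] curyaw 0.025 zdir [-0. -0. -1.] shift [ 13.6  -2.8 157.1] twist -0.001 j7 -1.65 w 0.0852 F [ 0. -0. -1.]
```

Emit:
carry_out(
  motion="0 13.5 -2.8 35 0;0 0 0 40 0;0 0 0 40 0;0 0 0 30 0;0 0 0 12 0;0 0 0 0 0;1 0 0 0 0;1 0 0 0 0",
  newtons=90,
)

```text
clock: 3.2
tcp_pos: [0.5493, -0.0407, 0.0424]
orientation: [3.141, 0.038, 0.004]
contact_force: [-1.1, 0.0, -0.6]
grip_width: 0.0519
```

Emit:
carry_out(
  motion="1 0 0 0 0;1 0 0 0 0;1 0 0 0 0;1 0 0 0 0;1 0 0 0 0;1 0 0 0 0;1 0 0 0 0;1 0 0 0 0",
)

```text
clock: 4.2
tcp_pos: [0.5483, -0.0407, 0.0412]
orientation: [-3.141, -0.037, 0.0]
contact_force: [1.0, -0.2, 0.2]
grip_width: 0.0
```

Run:
```python
from h import *
plan(.548,-.0415,.041,0.026)
p=camera_params('wrist'); i=grab_frame('wrist')
crop('wrist','pics/w2.png',0,0,512,384,1,i)
```

```text
t 4.2 tcp [548.3 -40.7  41.2] curyaw 0.024 zdir [-0.  0. -1.] shift [-0.3  0.8  0.2] twist -0.002 j7 -1.73 w 0.0 F [ 1.  -0.2  0.2]
```

View pics/w2.png

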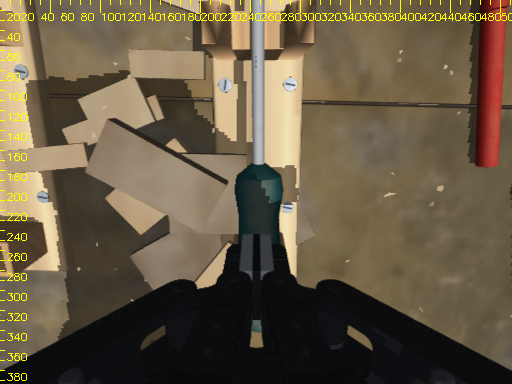

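Run:
```python
from h import *
crop('scene','pics/s2.png',180,100,340,260,4)
crop('top','pics/t2.png',220,120,330,230,5)
```

```text
(no output)
```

View pics/s2.png

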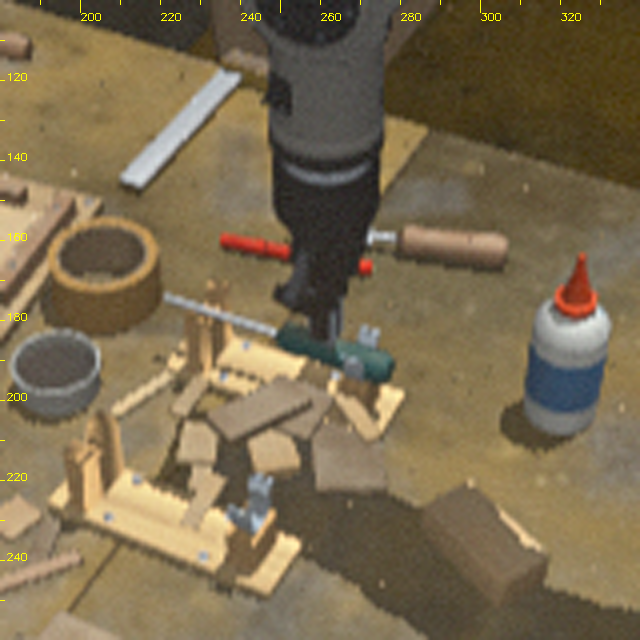

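View pics/t2.png

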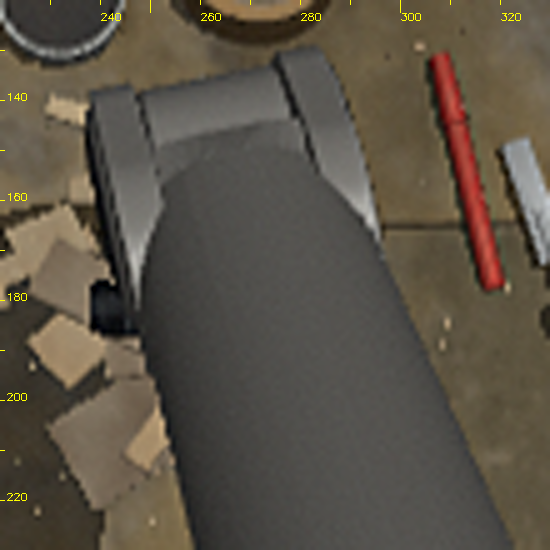

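Run:
```python
from h import *
print(r.grip_point_offset,[a for a in dir(r) if a[0]!='_'])
o=r.get_obs();t=o['tcp_pos'];print(t,o['contact_force'],o['joints'])
for n in('scene','wrist'):
    p=camera_params(n)
    for dz in(0,.02,.03,.04,.06):print(n,dz,proj(p,t+[0,0,dz]).round(1))
i=grab_frame('wrist');crop('wrist','pics/w2a.png',200,150,320,350,4,i)
```

```text
0.0187 ['Unreachable', 'get_obs', 'grip_point_offset', 'hand_in']
[ 0.54830922 -0.04066776  0.04119732] [-0.1010346  -0.01868897 -1.02819901] [ 0.14179697  0.48754047 -0.22860595  1.9706437   0.16532269  0.70101457
 -1.73480365]
scene 0 [[260.7 191.1]]
scene 0.02 [[260.7 186.5]]
scene 0.03 [[260.7 184.2]]
scene 0.04 [[260.7 181.8]]
scene 0.06 [[260.7 177. ]]
wrist 0 [[257.9 228.3]]
wrist 0.02 [[258. 243.]]
wrist 0.03 [[258.1 251.7]]
wrist 0.04 [[258.2 261.4]]
wrist 0.06 [[258.5 285.3]]
```

View pics/w2a.png

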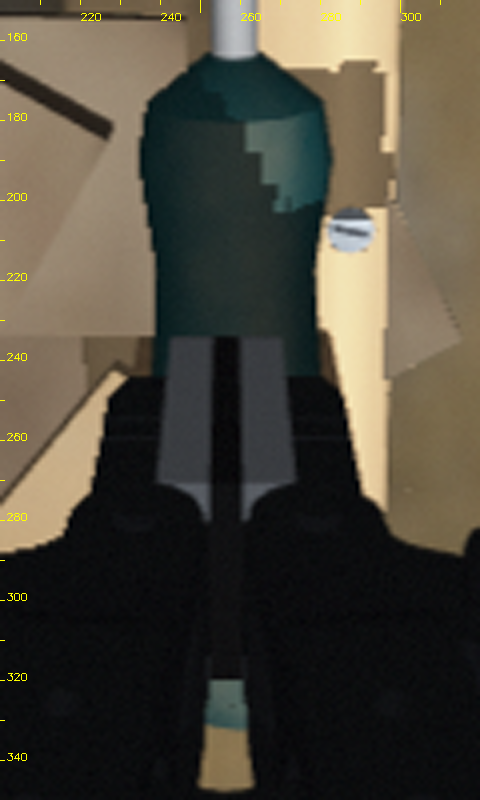

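Emit:
carry_out(
  motion="1 0 0 -40 0;1 0 0 -40 0;1 0 0 -10 0;0.4 0 0 0 0;0.4 0 0 0 0;0.4 0 0 0 0;0.4 0 0 0 0;0.4 0 0 0 0",
)

```text
clock: 5.4
tcp_pos: [0.5482, -0.0406, 0.1309]
orientation: [-3.141, -0.038, 0.001]
contact_force: [0.5, -0.6, -0.1]
grip_width: 0.0512
```

Run:
```python
from h import *
o=r.get_obs();t=o['tcp_pos'];print(t,o['contact_force'],o['grip_width'])
i=grab_frame('wrist');crop('wrist','pics/w3.png',0,0,512,384,1,i)
i=grab_frame('scene');crop('wrist','pics/s3.png',200,100,320,220,5,i)
for n in('scene','wrist'):
    p=camera_params(n)
    for dz in(0,.02,.03,.04,.06):print(n,dz,proj(p,t+[0,0,dz]).round(1))
```

```text
[ 0.54818075 -0.04062648  0.13085423] [ 0.466285   -0.5723764  -0.09783672] 0.05124616360523744
scene 0 [[260.8 169.7]]
scene 0.02 [[260.8 164.6]]
scene 0.03 [[260.8 162. ]]
scene 0.04 [[260.8 159.4]]
scene 0.06 [[260.8 154.1]]
wrist 0 [[257.8 228.3]]
wrist 0.02 [[258. 243.]]
wrist 0.03 [[258.  251.6]]
wrist 0.04 [[258.1 261.4]]
wrist 0.06 [[258.4 285.2]]
```

View pics/w3.png

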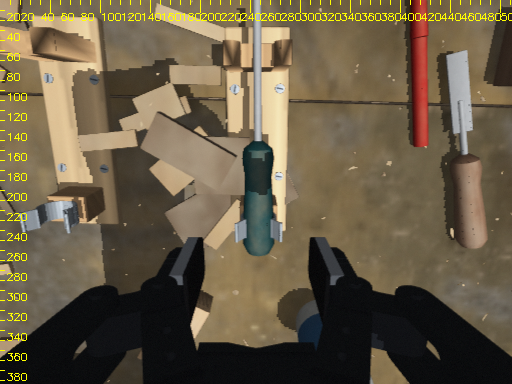

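View pics/s3.png

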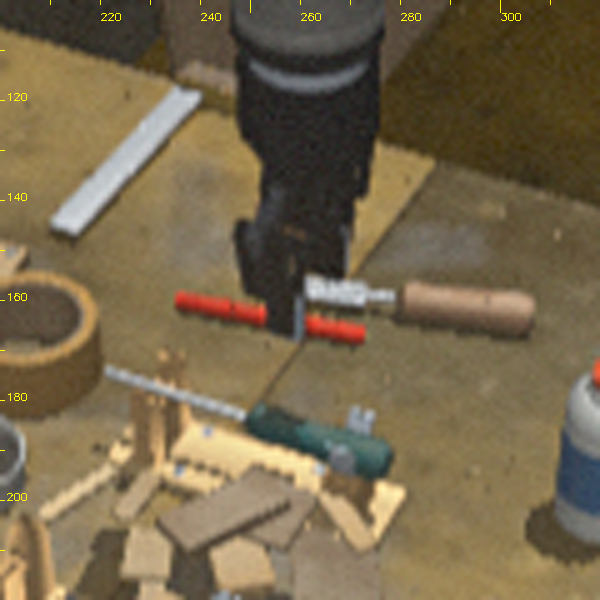

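Run:
```python
from h import *
p=camera_params('wrist'); t=r.get_obs()['tcp_pos']
print(p['eye']-t, R.from_rotvec(p['attitude']).as_matrix()[:,2])
q=dict(p); q['eye']=p['eye']+np.array([.5483,-.0407,.0412])-t
for z in(.041,.05,.06,.072,.08):print(z,proj(q,[[.548,-.041,z],[.559,-.041,z],[.559,-.041+.0145,z]]).round(1).tolist())
print('handle front top',proj(q,[[.590,-.041,.061],[.580,-.0405,.072]]).round(1))
# in w3
print('w3',proj(p,[[.590,-.0405,.059],[.494,-.0425,.059]]).round(1))
```

```text
[0.07474501 0.00267986 0.17462618] [-0.28781647 -0.00569522 -0.95766865]
0.041 [[258.4, 228.6], [258.9, 211.3], [234.3, 210.8]]
0.05 [[258.5, 234.8], [259.0, 216.8], [233.2, 216.3]]
0.06 [[258.6, 242.5], [259.1, 223.6], [231.9, 223.0]]
0.072 [[258.7, 252.9], [259.3, 232.9], [230.1, 232.2]]
0.08 [[258.8, 260.7], [259.5, 239.8], [228.7, 239.1]]
handle front top [[260.8 167. ]
 [259.5 192.3]]
w3 [[258.7 142.3]
 [258.  253.2]]
```

Run:
```python
from h import *
p=camera_params('scene'); w=camera_params('wrist'); t=r.get_obs()['tcp_pos']
for dz in(0,.01,.02,.03,.04):
  X=t+np.array([[-.011,.0256,dz],[.011,.0256,dz],[-.011,-.0256,dz],[.011,-.0256,dz]])
  print(dz,proj(p,X).round(1).tolist(),proj(w,X).round(1).tolist())
i=grab_frame('scene');crop('',"pics/s4.png",230,130,290,190,10,i)
i=grab_frame('wrist');crop('',"pics/w4.png",160,220,360,320,4,i)
```

```text
0 [[260.2, 176.1], [253.4, 173.7], [267.9, 165.6], [261.3, 163.4]] [[215.4, 243.9], [214.9, 210.0], [299.4, 245.8], [301.7, 212.0]]
0.01 [[260.2, 173.5], [253.4, 171.2], [267.9, 163.1], [261.3, 160.9]] [[213.3, 251.6], [212.7, 216.1], [301.6, 253.6], [304.2, 218.2]]
0.02 [[260.2, 171.0], [253.4, 168.6], [268.0, 160.5], [261.3, 158.3]] [[210.9, 260.1], [210.2, 222.9], [304.1, 262.2], [306.9, 225.1]]
0.03 [[260.2, 168.4], [253.3, 166.1], [268.0, 157.9], [261.3, 155.7]] [[208.2, 269.7], [207.3, 230.5], [306.9, 271.9], [310.0, 232.8]]
0.04 [[260.2, 165.7], [253.3, 163.4], [268.1, 155.3], [261.3, 153.1]] [[205.2, 280.4], [204.1, 239.1], [310.0, 282.7], [313.5, 241.6]]
```

View pics/s4.png

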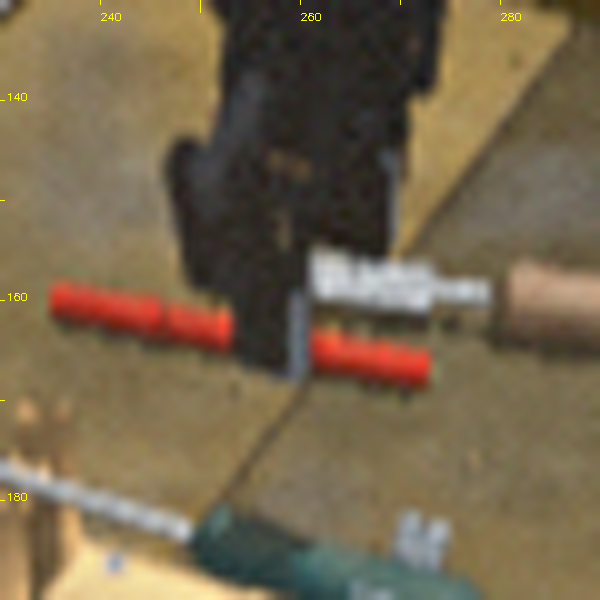

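View pics/w4.png

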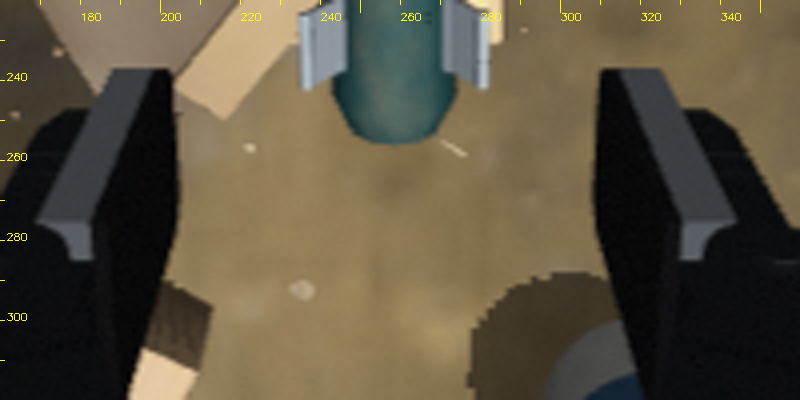

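Emit:
carry_out(
  motion="0.4 0 0 40 0;0.4 0 0 40 0;0.4 0 0 25 0;0.4 0 0 10 0;0.4 0 0 4 0;1 0 0 0 0;1 0 0 0 0;1 0 0 0 0",
  newtons=90,
)

```text
clock: 6.6
tcp_pos: [0.5493, -0.0413, 0.0135]
orientation: [3.141, 0.037, 0.003]
contact_force: [-0.8, -1.6, 5.6]
grip_width: 0.0228
```

Run:
```python
from h import *
plan(.548,-.0415,.012,0.026)
crop('',"pics/w5.png",0,0,512,384,1,grab_frame('wrist'))
```

```text
t 6.6 tcp [549.3 -41.3  13.5] curyaw 0.023 zdir [ 0.002 -0.001 -1.   ] shift [-1.3  0.2  1.5] twist -0.003 j7 -1.75 w 0.0228 F [-0.8 -1.6  5.6]
```

View pics/w5.png

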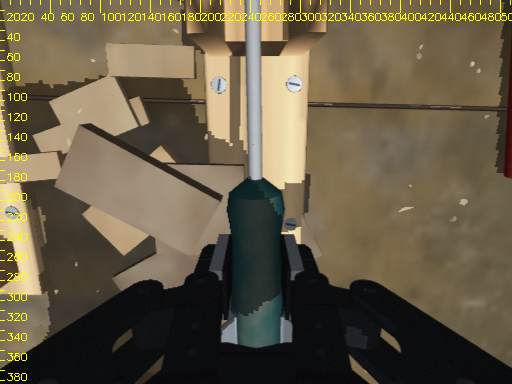

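Emit:
carry_out(
  motion="1 0 0 0 0;1 0 0 -5 0;1 0 0 -8 0;1 0 0 -10 0;1 0 0 -15 0;1 0 0 -20 0;1 0 0 -20 0;1 0 0 0 0",
)

```text
clock: 7.65
tcp_pos: [0.5502, -0.04, 0.0928]
orientation: [-3.141, -0.038, -0.008]
contact_force: [0.1, 0.4, -0.3]
grip_width: 0.0226
```

Run:
```python
from h import *
plan(.548,-.0415,.012,0.026)
crop('',"pics/w6.png",0,0,512,384,1,grab_frame('wrist'))
crop('',"pics/s6.png",180,120,330,260,4,grab_frame('scene'))
```

```text
t 7.65 tcp [550.2 -40.   92.8] curyaw 0.024 zdir [ 0.005  0.    -1.   ] shift [-2.6  1.5 80.8] twist -0.002 j7 -1.71 w 0.0226 F [ 0.1  0.4 -0.3]
```

View pics/w6.png

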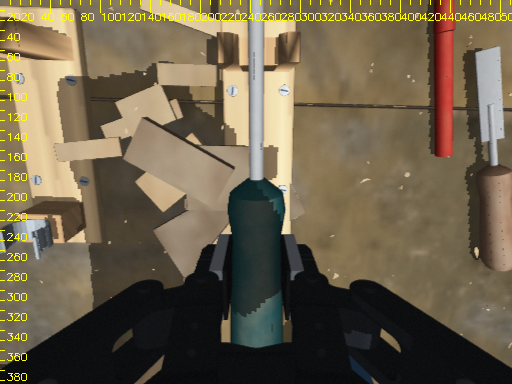

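View pics/s6.png

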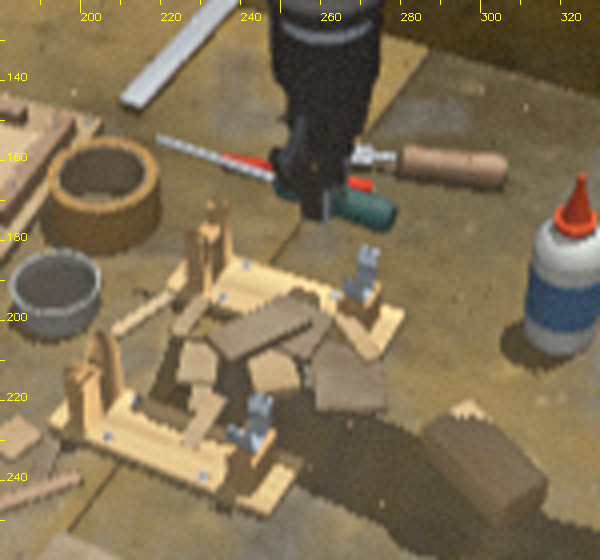

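Emit:
carry_out(
  motion="1 0 -20 0 0.024;1 0 -30 0 0;1 0 -35 0 0;1 3 -35 0 0;1 0 -30 0 0;1 0 -13 0 0;1 0 0 0 0;1 0 0 0 0",
)

```text
clock: 8.75
tcp_pos: [0.5508, 0.1204, 0.0899]
orientation: [3.14, -0.003, -0.001]
contact_force: [0.3, 0.2, -1.5]
grip_width: 0.0228
```

Run:
```python
from h import *
plan(.553,.124,.093,0.0)
p=camera_params('wrist');i=grab_frame('wrist');print(p['eye'],p['attitude'])
cv2.imwrite('pics/w7raw.png',i[:,:,::-1])
crop('',"pics/w7.png",160,0,350,280,3,i)
crop('',"pics/t7.png",160,110,290,230,5,grab_frame('top'))
crop('',"pics/s7.png",160,120,310,260,5,grab_frame('scene'))
```

```text
t 8.75 tcp [550.8 120.4  89.9] curyaw -0.002 zdir [-0.001 -0.001 -1.   ] shift [ 2.2 -3.6 -3.1] twist -0.002 j7 -2.04 w 0.0228 F [ 0.3  0.2 -1.5]
[0.62569509 0.12139983 0.264477  ] [ 2.06268561 -2.0662011  -0.30444712]
```

View pics/w7.png

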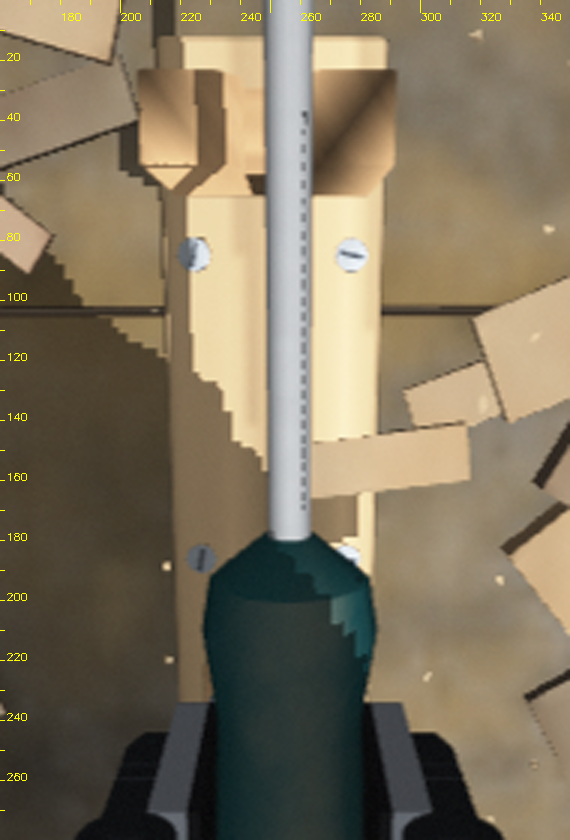

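View pics/s7.png

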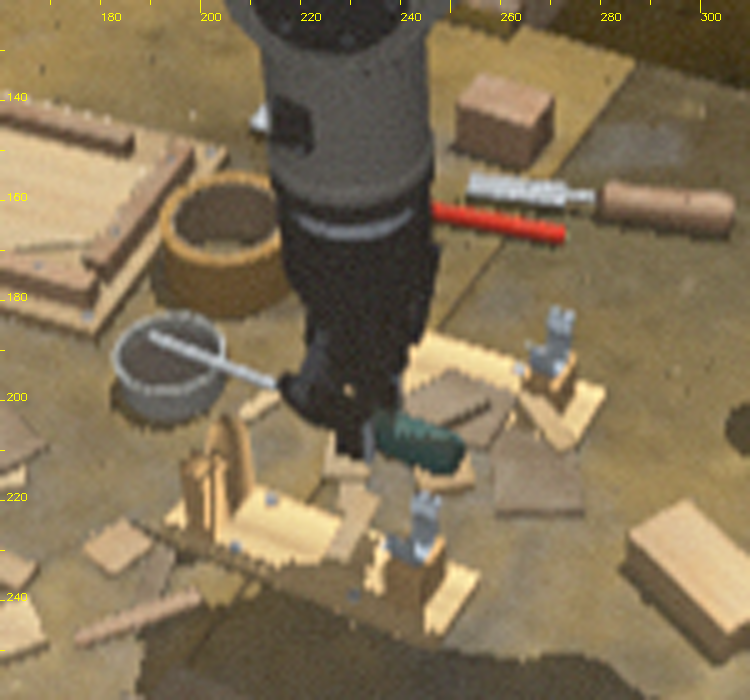

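Run:
```python
from h import *
p=camera_params('wrist')
P=lambda s,u,v,z: print(s,(u,v),np.round(at(p,u,v,z)*1000,1))
P('rest',206,25,.072);P('rest',292,25,.072);P('rest',206,54,.072);P('rest',292,56,.072)
P('screwF',224.7,84.5,.013);P('screwF',277,84.5,.013);P('screwR',227,186,.013)
P('baseR top',289.3,20,.012);P('base R',284.5,190,.012);P('base l',220,230,.012);P('basel',214,60,.012)
P('baseL corner',290,12.5,.012)
for z in(.132,.138):
  P('shank tip',256.2,3,z);P('shank base',257.2,178,z);P('handle',256.7,235,z)
```

```text
rest (206, 25) [664.4 149.3  72. ]
rest (292, 25) [664.3 101.9  72. ]
rest (206, 54) [649.7 150.   72. ]
rest (292, 56) [648.5 101.4  72. ]
screwF (224.7, 84.5) [635.6 145.5  13. ]
screwF (277, 84.5) [635.6 105.9  13. ]
screwR (227, 186) [555.9 146.1  13. ]
baseR top (289.3, 20) [679.5  97.8  12. ]
base R (284.5, 190) [552.1  98.2  12. ]
base l (220, 230) [515.9 153.4  12. ]
basel (214, 60) [653.  153.1  12. ]
baseL corner (290, 12.5) [684.4  97.4  12. ]
shank tip (256.2, 3) [659.7 121.6 132. ]
shank base (257.2, 178) [592.5 121.3 132. ]
handle (256.7, 235) [565.6 121.6 132. ]
shank tip (256.2, 3) [658.2 121.6 138. ]
shank base (257.2, 178) [594.  121.3 138. ]
handle (256.7, 235) [568.3 121.6 138. ]
```

View pics/t7.png

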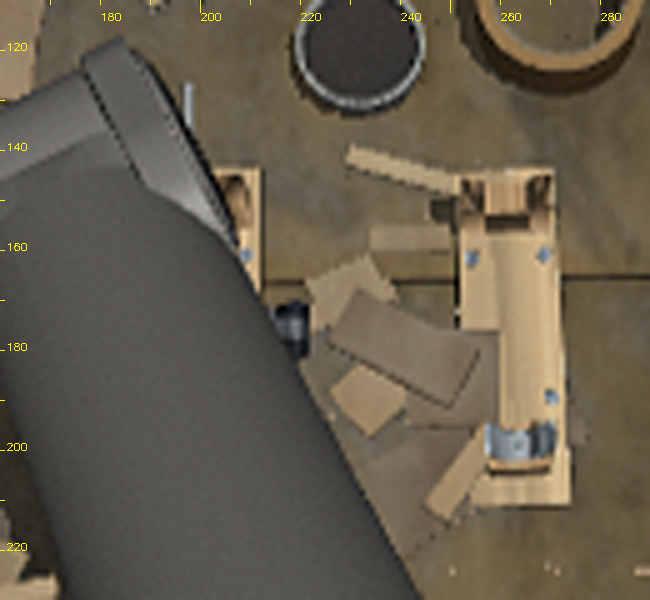

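Emit:
carry_out(
  motion="1 0 -4 0 0;1 0 0 5 0;1 0 0 10 0;1 0 0 15 0;1 0 0 12 0;1 0 0 6 0;1 0 0 0 0;1 0 0 0 0",
)

```text
clock: 9.9
tcp_pos: [0.5512, 0.1264, 0.0425]
orientation: [-3.141, 0.0, -0.001]
contact_force: [-0.3, -0.3, -0.5]
grip_width: 0.0228
```

Run:
```python
from h import *
plan(.553,.124,.013,0.0)
p=camera_params('wrist');i=grab_frame('wrist')
crop('',"pics/w8.png",160,0,350,280,3,i)
P=lambda s,u,v,z: print(s,(u,v),np.round(at(p,u,v,z)*1000,1))
crop('',"pics/s8.png",160,120,310,260,5,grab_frame('scene'))
```

```text
t 9.9 tcp [551.2 126.4  42.5] curyaw -0.0 zdir [ 0.001  0.    -1.   ] shift [ 1.8  2.4 29.5] twist -0.0 j7 -2.08 w 0.0228 F [-0.3 -0.3 -0.5]
```

View pics/w8.png

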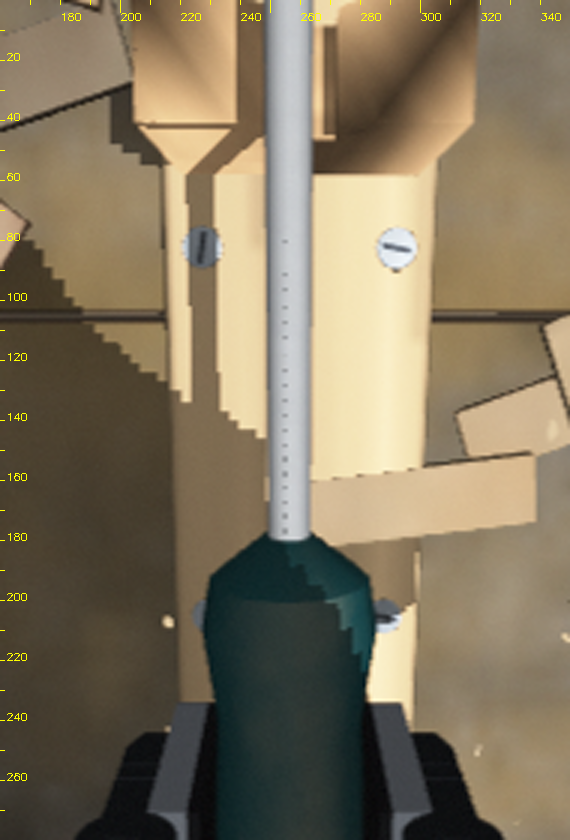

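View pics/s8.png

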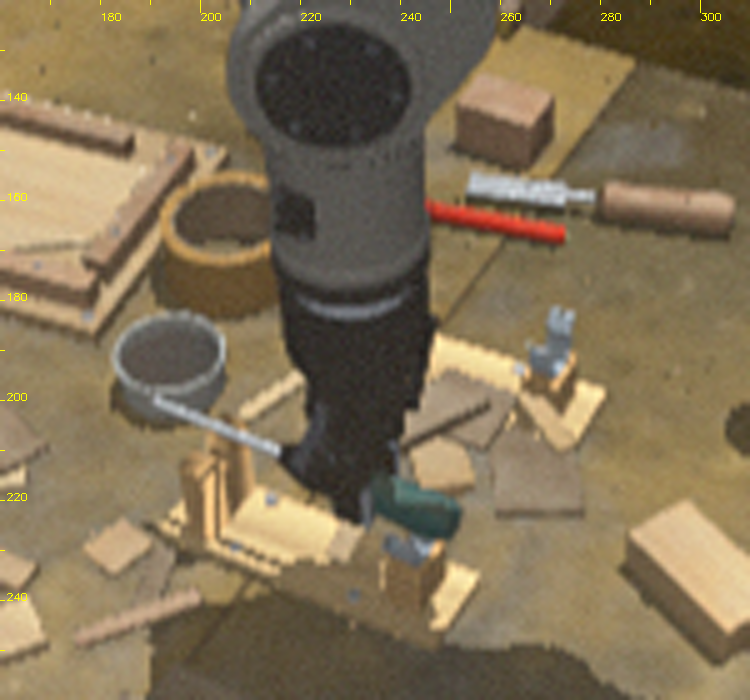

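Run:
```python
from h import *
p=camera_params('wrist')
P=lambda s,u,v,z: print(s,(u,v),np.round(at(p,u,v,z)*1000,1))
P('rest',204.3,41,.072);P('rest',317.7,41,.072);P('slot?',238,41,.072);P('slot',271,41,.072)
P('screwF',227.7,82.5,.013);P('screwF',292,82.5,.013)
P('base R',299.3,190,.012);P('baseR',304.5,80,.012)
for z in(.088,):
  P('shank tip',256.7,41,z);P('shank base',257,178,z);P('handle',256.7,235,z)
plan(0,0,0,0)
```

```text
rest (204.3, 41) [649.1 149.4  72. ]
rest (317.7, 41) [649.1 101.6  72. ]
slot? (238, 41) [649.1 135.2  72. ]
slot (271, 41) [649.1 121.2  72. ]
screwF (227.7, 82.5) [635.3 145.   13. ]
screwF (292, 82.5) [635.3 105.6  13. ]
base R (299.3, 190) [566.3  98.2  12. ]
baseR (304.5, 80) [636.8  97.8  12. ]
shank tip (256.7, 41) [646.5 127.3  88. ]
shank base (257, 178) [593.6 127.1  88. ]
handle (256.7, 235) [567.4 127.2  88. ]
t 10.0 tcp [551.3 126.4  42.7] curyaw -0.0 zdir [ 0.001  0.    -1.   ] shift [-551.3  126.6   42.1] twist -0.0 j7 -2.08 w 0.0227 F [-0.6 -0.2 -1.1]
```

Emit:
carry_out(
  motion="1 0 1.7 0 0;1 0 0 5 0;1 0 0 8 0;1 0 0 6 0;1 0 0 5 0;1 0 0 5 0;1 0 0 3 0;1 0 0 0 0",
)

```text
clock: 11.0
tcp_pos: [0.5511, 0.1247, 0.0132]
orientation: [3.141, -0.001, 0.001]
contact_force: [-10.8, -3.2, 33.1]
grip_width: 0.0229
```

Run:
```python
from h import *
plan(.553,.124,.013,0.0)
crop('',"pics/w9.png",160,0,350,280,3,grab_frame('wrist'))
crop('',"pics/s9.png",160,120,310,260,5,grab_frame('scene'))
```

```text
t 11.0 tcp [551.1 124.7  13.2] curyaw -0.0 zdir [ 0.001 -0.001 -1.   ] shift [1.9 0.7 0.2] twist -0.0 j7 -2.09 w 0.0229 F [-10.8  -3.2  33.1]
```

View pics/w9.png

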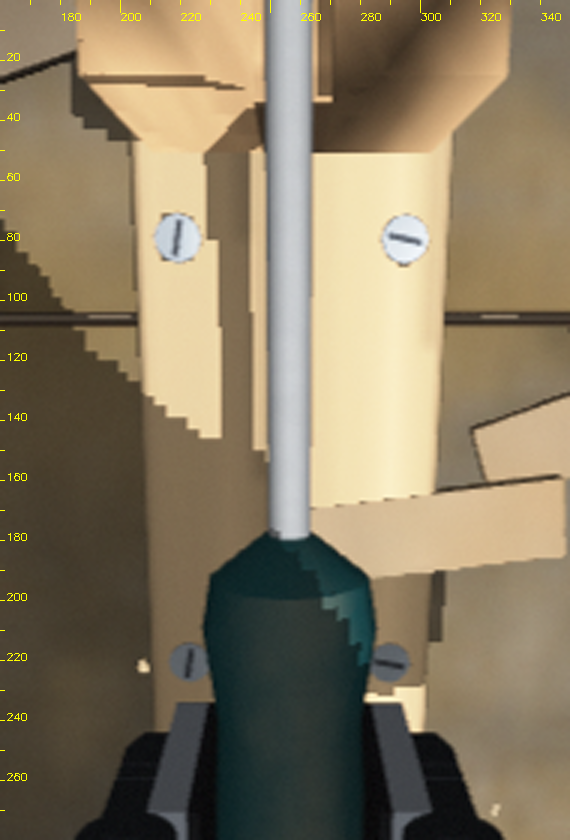

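View pics/s9.png

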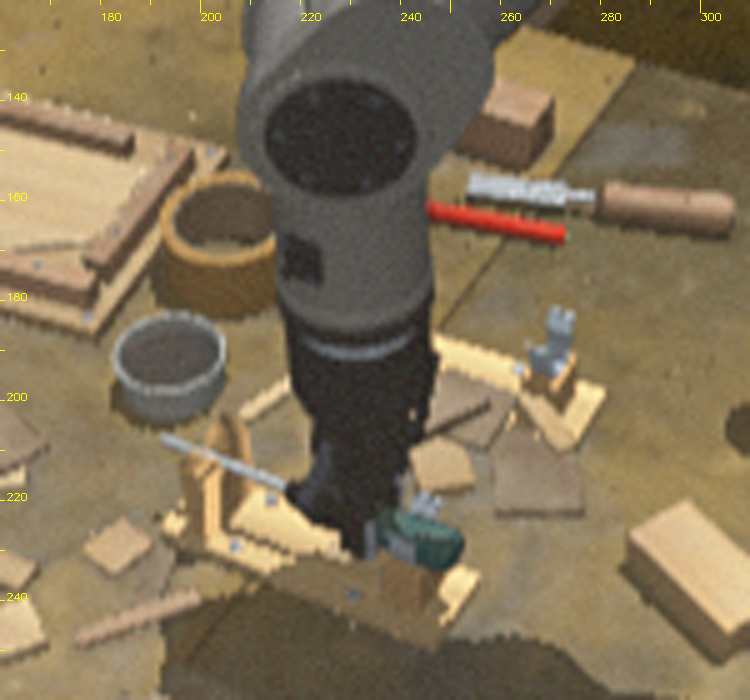

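Emit:
carry_out(
  motion="1 0 0 2 0;1 0 0 0 0;1 0 0 -2 0;0.5 0 0 -2.5 0;0.3 0 0 0 0;0.3 0 0 0 0;0.3 0 0 -20 0;0.3 0 0 -40 0",
)

```text
clock: 12.1
tcp_pos: [0.5491, 0.124, 0.0713]
orientation: [3.14, -0.0, -0.007]
contact_force: [0.9, -0.5, 0.5]
grip_width: 0.0601
```

Run:
```python
from h import *
plan(.553,.124,.013,0.0)
p=camera_params('wrist');i=grab_frame('wrist');cv2.imwrite('pics/w10raw.png',i[:,:,::-1])
crop('',"pics/w10.png",160,0,350,280,3,i)
crop('',"pics/s10.png",160,150,310,260,5,grab_frame('scene'))
```

```text
t 12.1 tcp [549.1 124.   71.3] curyaw -0.0 zdir [-0.005 -0.001 -1.   ] shift [ 4.1 -0.  58.3] twist -0.0 j7 -2.06 w 0.0601 F [ 0.9 -0.5  0.5]
```

View pics/w10.png

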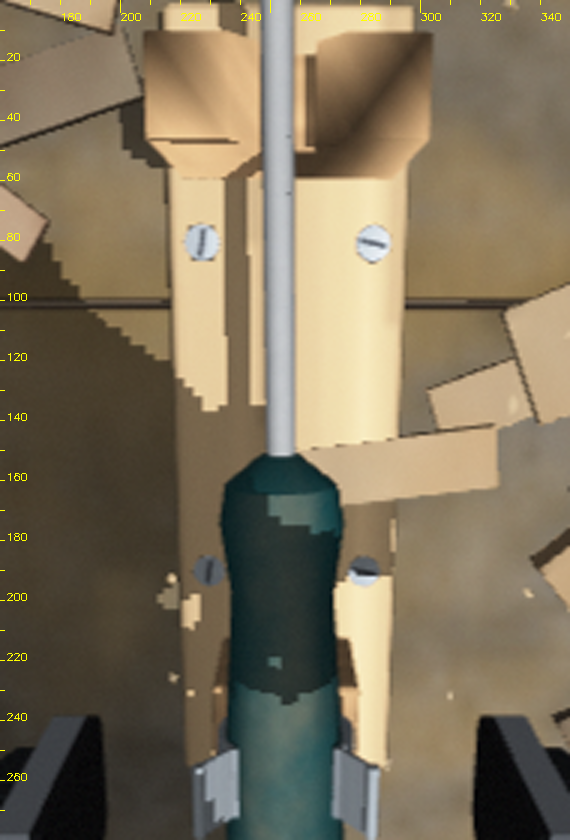

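View pics/s10.png

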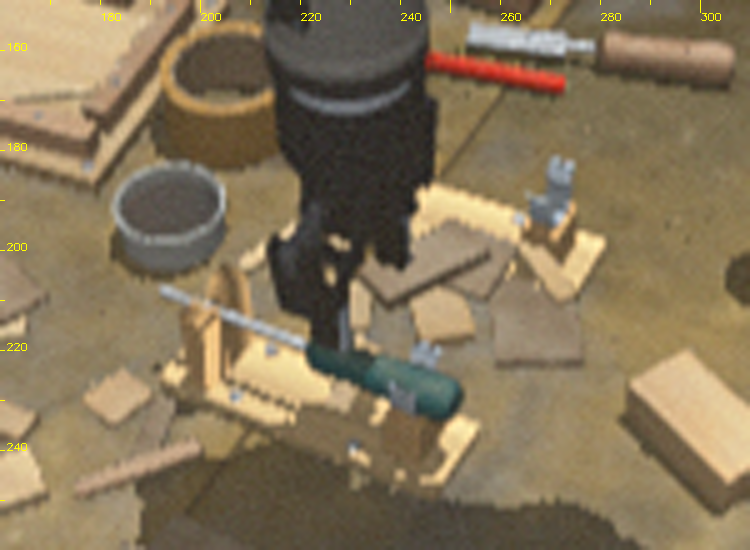

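Emit:
carry_out(
  motion="0 0 10 -40 0;0 0 50 -20 0;0 -5 55 0 0;0 -6 60 0 0;0 0 60 0 0;0 0 55 0 -0.09;0 0 50 0 -0.09;0 0 0 0 -0.096",
)

```text
clock: 13.2
tcp_pos: [0.543, -0.221, 0.1315]
orientation: [3.111, 0.424, -0.003]
contact_force: [0.6, 0.7, 0.1]
grip_width: 0.0858
```

Run:
```python
from h import *
plan(.538,-.241,.06,0.276)
p=camera_params('wrist');i=grab_frame('wrist')
crop('',"pics/w11.png",0,0,512,384,1,i)
crop('',"pics/t11.png",180,120,290,220,7,grab_frame('top'))
print(proj(p,[[.660,-.207,.006],[.538,-.241,.014],[.484,-.257,.014]]).round(1))
```

```text
t 13.2 tcp [ 543.  -221.   131.5] curyaw 0.271 zdir [-0.001 -0.002 -1.   ] shift [-10.   17.8  71.5] twist -0.005 j7 -1.13 w 0.0858 F [0.6 0.7 0.1]
[[277.2  48.3]
 [275.3 189.9]
 [275.2 242.9]]
```

View pics/w11.png

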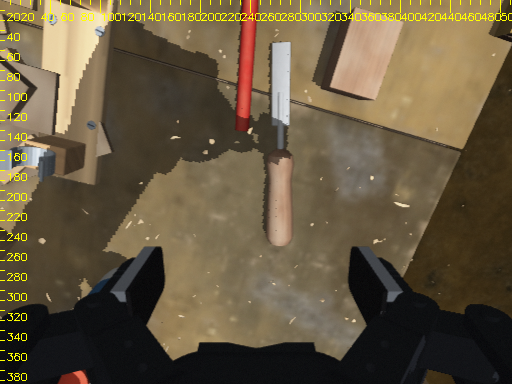

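View pics/t11.png

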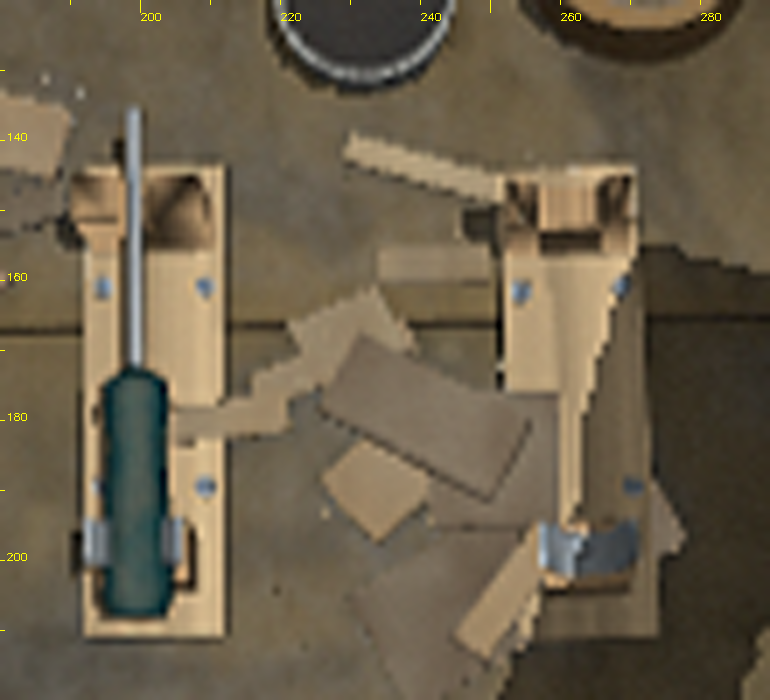

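Run:
```python
from h import *
p=camera_params('wrist')
P=lambda s,u,v,z: print(s,(u,v),np.round(at(p,u,v,z)*1000,1))
P('tip',281,42,.008);P('neck',280,151,.014);P('mid',280.3,200,.014);P('butt',280.5,246,.014)
i=grab_frame('wrist');crop('',"pics/w12.png",240,30,320,255,3,i)
```

```text
tip (281, 42) [ 666.  -203.1    8. ]
neck (280, 151) [ 576.  -229.2   14. ]
mid (280.3, 200) [ 530.2 -243.5   14. ]
butt (280.5, 246) [ 483.  -258.2   14. ]
```

View pics/w12.png

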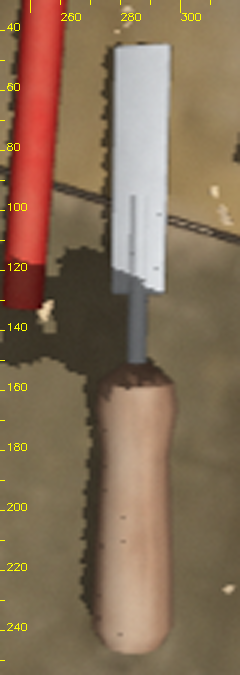

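Run:
```python
from h import *
p=camera_params('wrist')
L=[at(p,*u) for u in((287.3,44.5,.012),(285.5,150,.014),(284.3,200,.014),(285,247,.014))]
for l in L: print(l.round(4))
a=L[0]-L[3]; print(np.arctan2(a[1],a[0]), np.hypot(a[0],a[1])); a/=np.linalg.norm(a)
g=L[3]+a*56; g=L[3]+a*.054; print(g)
plan(g[0],g[1],-.020,np.arctan2(a[1],a[0]))
```

```text
[ 0.6652 -0.2076  0.012 ]
[ 0.5786 -0.2327  0.014 ]
[ 0.5314 -0.2462  0.014 ]
[ 0.4833 -0.2618  0.014 ]
0.2895142128118544 0.18981013100435967
[ 0.5350525  -0.24638338  0.01343104]
t 13.35 tcp [ 543.8 -215.   131.7] curyaw 0.274 zdir [-0.001  0.001 -1.   ] shift [-16.8  28.  151.7] twist -0.016 j7 -1.13 w 0.0856 F [-0.5 -0.  -0.4]
```

Emit:
carry_out(
  motion="0 -8 12 20 0;0 -8 12 25 -0.01;0 0 1 25 0;0 0 0 10 0;0 0 0 0 0;0 0 0 0 0;0 0 0 0 0;0 0 0 0 0",
)

```text
clock: 14.35
tcp_pos: [0.5361, -0.2437, 0.0533]
orientation: [3.109, 0.447, 0.001]
contact_force: [-1.2, -0.0, -1.3]
grip_width: 0.085
```

Run:
```python
from h import *
plan(.535,-.244,-.020,.285)
p=camera_params('wrist');i=grab_frame('wrist');print(p['eye'],p['attitude'])
crop('',"pics/w13.png",210,30,330,280,3,i)
plan(.535,-.244,-.020,.285)
crop('',"pics/s13.png",220,120,330,200,6,grab_frame('scene'))
```

```text
t 14.35 tcp [ 536.1 -243.7   53.3] curyaw 0.286 zdir [ 0.001 -0.    -1.   ] shift [-1.2 -0.1 73.3] twist 0.001 j7 -1.1 w 0.085 F [-1.2 -0.  -1.3]
[ 0.60774795 -0.22208808  0.22806742] [ 2.32082587 -1.73627495 -0.25490787]
t 14.4 tcp [ 536.  -243.7   53.2] curyaw 0.286 zdir [ 0.001 -0.    -1.   ] shift [-1.1 -0.  73.2] twist 0.001 j7 -1.1 w 0.085 F [-0.4  0.1  0.4]
```

View pics/w13.png

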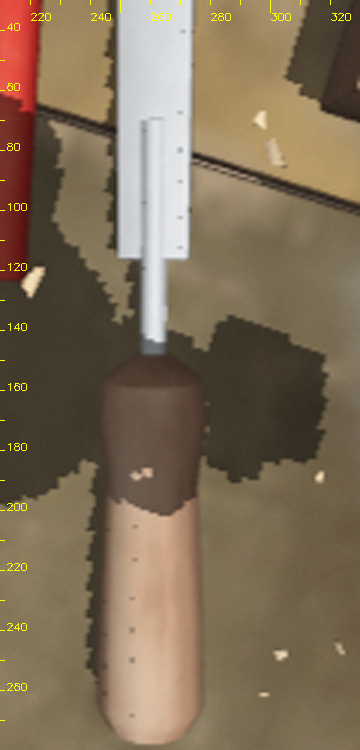

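View pics/s13.png

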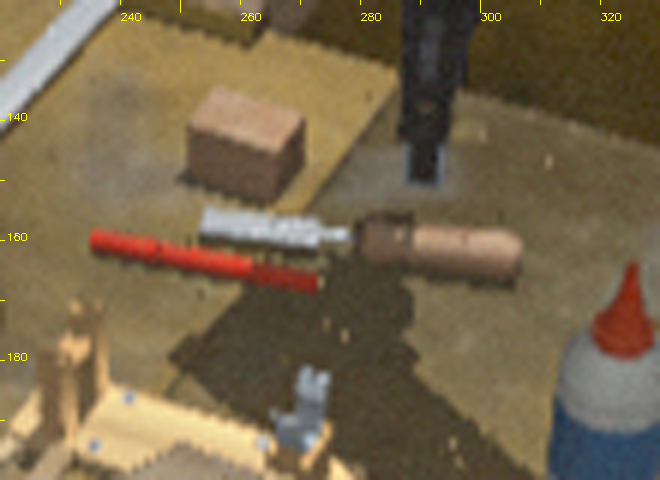

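Run:
```python
from h import *
p=camera_params('wrist')
L=[at(p,*u) for u in((261.7,31,.012),(261.3,148,.014),(259.7,230,.014),(260.2,277.5,.014))]
for l in L: print(l.round(4))
for z in (.014,): 
  a=L[1]-L[3]; print(np.arctan2(a[1],a[0]),np.hypot(a[0],a[1])); a/=np.linalg.norm(a)
g=L[3]+a*.056;print(g)
plan(g[0],g[1],-.020,.28)
```

```text
[ 0.6469 -0.214   0.012 ]
[ 0.5775 -0.2345  0.014 ]
[ 0.5194 -0.2506  0.014 ]
[ 0.4815 -0.2623  0.014 ]
0.28234096233940836 0.10001867899457366
[ 0.53524559 -0.24671635  0.014     ]
t 14.45 tcp [ 535.9 -243.7   53. ] curyaw 0.286 zdir [ 0. -0. -1.] shift [-1.5  2.7 73. ] twist 0.006 j7 -1.1 w 0.0853 F [-0.2  0.   1.5]
```

Emit:
carry_out(
  motion="0.4 -1.5 2.7 15 -0.005;0.4 0 0 25 0;0.4 0 0 20 0;0.4 0 0 12 0;0.4 0 0 5 0;0.4 0 0 0 0;0.4 0 0 0 0;0.6 0 0 0 0",
  newtons=60,
)

```text
clock: 15.45
tcp_pos: [0.5355, -0.2468, -0.0236]
orientation: [3.108, 0.455, 0.002]
contact_force: [-0.6, -0.3, -0.3]
grip_width: 0.035
```

Run:
```python
from h import *
plan(.5352,-.2467,-.027,.282)
crop('',"pics/w14.png",150,100,360,360,3,grab_frame('wrist'))
crop('',"pics/s14.png",240,120,330,190,7,grab_frame('scene'))
```

```text
t 15.45 tcp [ 535.5 -246.8  -23.6] curyaw 0.291 zdir [ 0.001 -0.    -1.   ] shift [-0.3 -0.2  3.4] twist 0.009 j7 -1.12 w 0.035 F [-0.6 -0.3 -0.3]
```

View pics/w14.png

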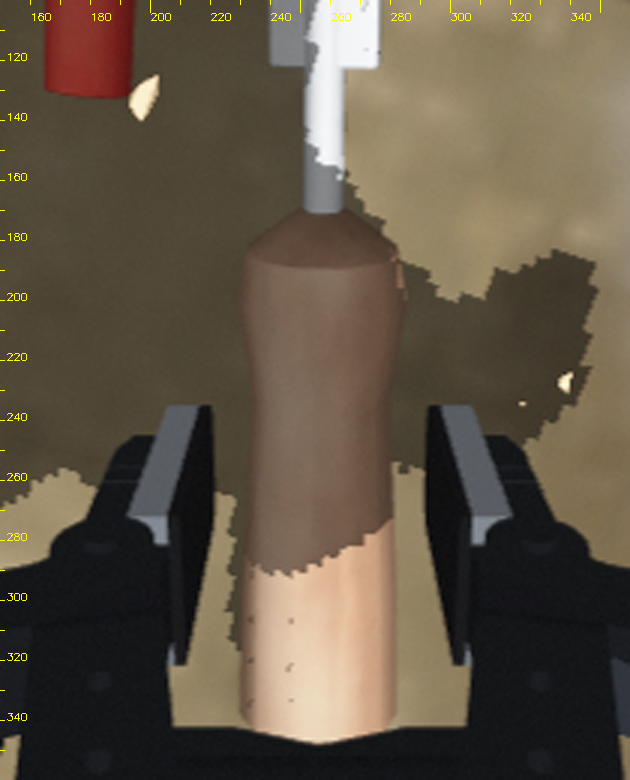

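View pics/s14.png

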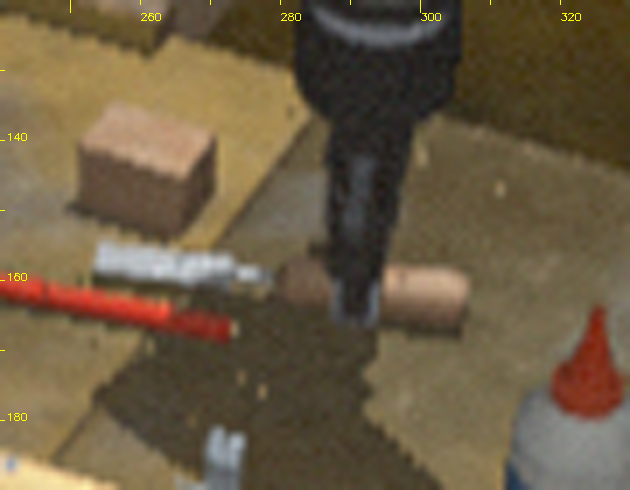

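Emit:
carry_out(
  motion="0.6 0 0 3 0.005;1 0 0 0 0;1 0 0 0 0;1 0 0 0 0;1 0 0 0 0;1 0 0 -5 0;1 0 0 -15 0;1 0 0 -20 0",
  newtons=90,
)

```text
clock: 16.55
tcp_pos: [0.5348, -0.2465, 0.0137]
orientation: [-3.109, -0.447, 0.001]
contact_force: [0.2, -1.1, -1.0]
grip_width: 0.0234
```

Emit:
carry_out(
  motion="1 0 0 -20 0;1 0 0 -30 0;1 0 0 -30 0;1 0 0 -20 0;1 0 0 -5 0;1 0 0 0 0;1 0 0 0 0;1 0 0 0 0",
)

```text
clock: 17.55
tcp_pos: [0.5345, -0.2464, 0.1168]
orientation: [-3.109, -0.447, 0.002]
contact_force: [-0.2, -0.0, -1.0]
grip_width: 0.0235
```

Run:
```python
from h import *
plan(.551,-.0415,.09,.026)
crop('',"pics/w15.png",150,0,360,280,3,grab_frame('wrist'))
crop('',"pics/s15.png",220,120,330,200,6,grab_frame('scene'))
```

```text
t 17.55 tcp [ 534.5 -246.4  116.8] curyaw 0.286 zdir [-0.002  0.001 -1.   ] shift [  73.7 -191.9   26.9] twist 0.26 j7 -1.07 w 0.0235 F [-0.2 -0.  -1. ]
```

View pics/w15.png

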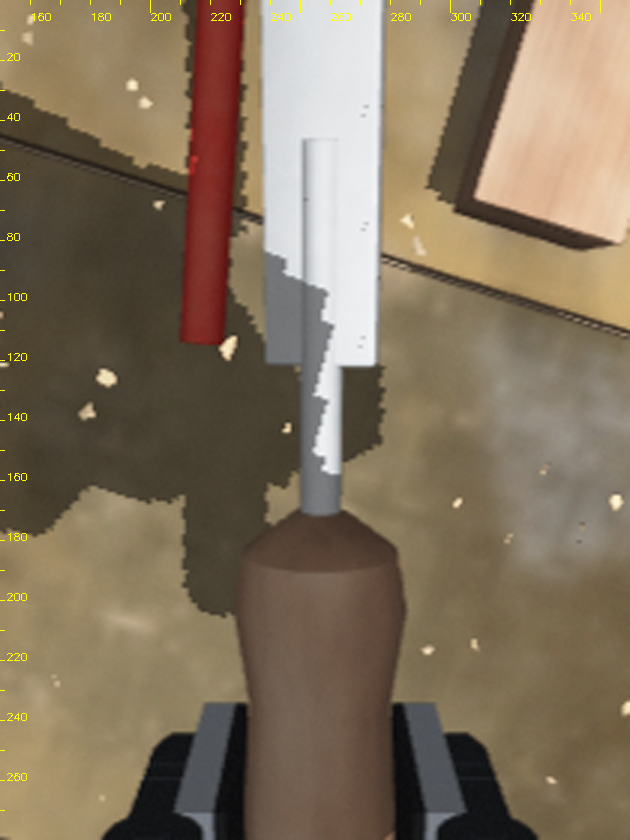

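View pics/s15.png

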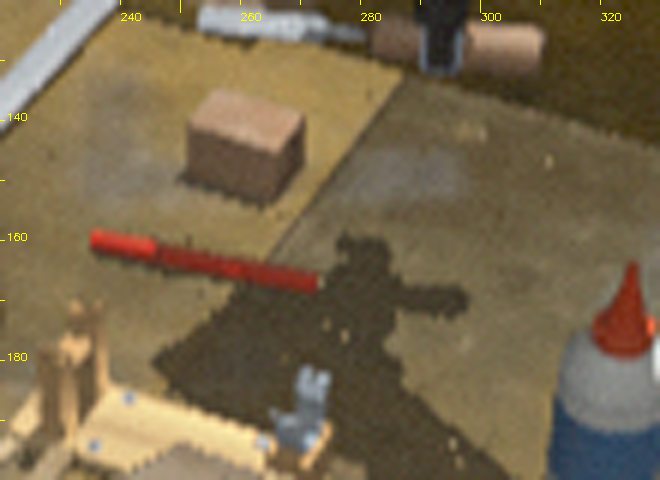

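Emit:
carry_out(
  motion="1 5 -20 0 0;1 14 -36 0 0;1 15 -40 0 0;1 15 -40 0 0;1 14 -34 0 0;1 11 -22 0 0.08;1 0 0 0 0.09;1 0 0 0 0.09",
)

```text
clock: 18.65
tcp_pos: [0.5514, -0.0392, 0.1177]
orientation: [-3.141, -0.04, 0.0]
contact_force: [-0.2, 0.4, -1.1]
grip_width: 0.0238
```

Emit:
carry_out(
  motion="1 0 0 10 0;1 0 0 10 0;1 0 0 7 0;1 0 0 0 0;1 0 0 0 0;1 0 0 0 0;1 0 0 0 0;1 0 0 0 0",
)

```text
clock: 19.65
tcp_pos: [0.552, -0.0416, 0.0909]
orientation: [3.141, 0.04, 0.001]
contact_force: [-0.3, 0.1, -1.3]
grip_width: 0.0236
```

Run:
```python
from h import *
plan(.551,-.0415,.018,.024)
crop('',"pics/w16.png",150,0,360,280,3,grab_frame('wrist'))
crop('',"pics/s16.png",180,120,330,230,5,grab_frame('scene'))
plan(.551,-.0415,.018,.024)
```

```text
t 19.65 tcp [552.  -41.6  90.9] curyaw 0.026 zdir [ 0. -0. -1.] shift [-1.1 -0.1 72.9] twist 0.002 j7 -1.7 w 0.0236 F [-0.3  0.1 -1.3]
t 19.75 tcp [552.  -41.5  90.8] curyaw 0.026 zdir [ 0. -0. -1.] shift [-1.  -0.1 72.8] twist 0.002 j7 -1.7 w 0.0238 F [ 0.4  0.5 -1.7]
```

View pics/w16.png

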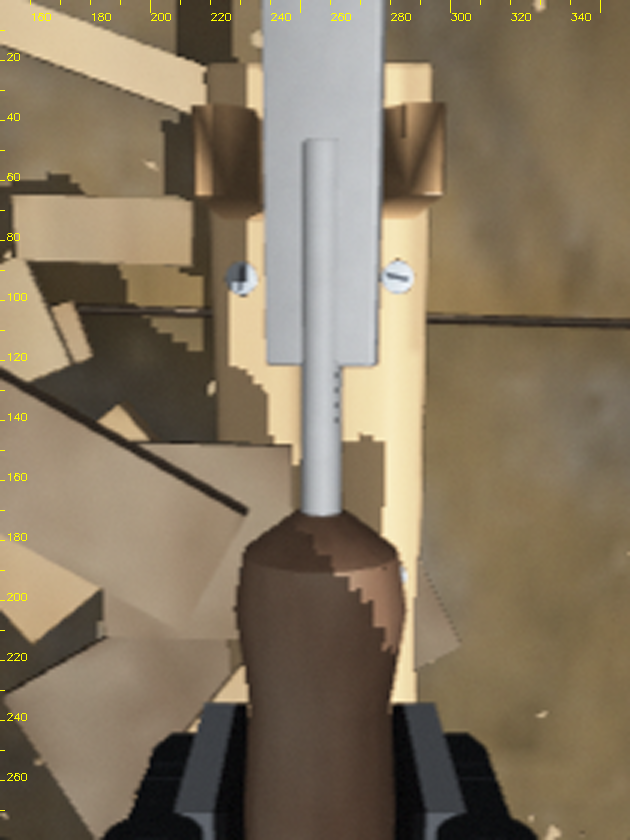

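View pics/s16.png

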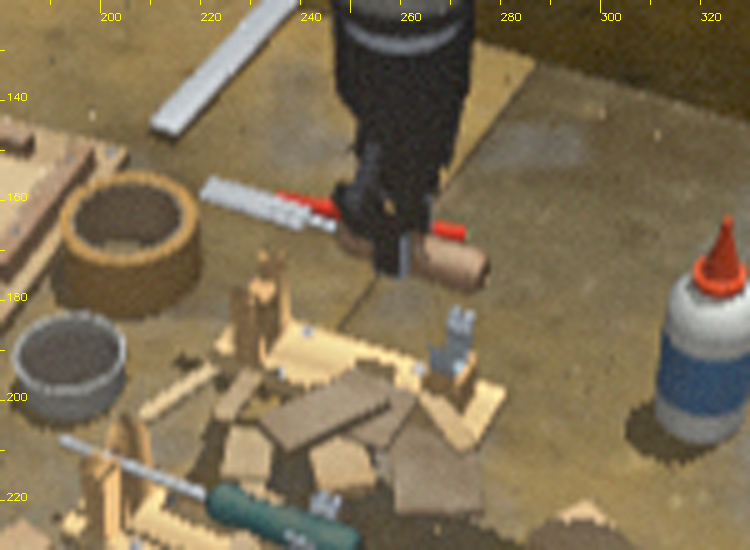

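Run:
```python
from h import *
p=camera_params('wrist')
P=lambda s,u,v,z: print(s,(u,v),np.round(at(p,u,v,z)*1000,1))
P('rest',214.3,50,.072);P('rest',298.7,50,.072);P('rest',214.3,65,.072)
P('screws',230,92.5,.013);P('screws',282.5,92.3,.013);P('baseR',293.7,21,.012);P('baseR',289,230,.012)
P('blade',257.8,5,.131);P('blade',257.6,50,.131);P('shank',257,160,.131);P('handle',256.7,235,.131)
P('front',257,172,.131)
```

```text
rest (214.3, 50) [652.1 -14.2  72. ]
rest (298.7, 50) [653.3 -61.9  72. ]
rest (214.3, 65) [644.2 -14.1  72. ]
screws (230, 92.5) [630.3 -18.4  13. ]
screws (282.5, 92.3) [631.5 -58.5  13. ]
baseR (293.7, 21) [680.7 -64.2  12. ]
baseR (289, 230) [517.4 -70.   12. ]
blade (257.8, 5) [660.4 -38.3 131. ]
blade (257.6, 50) [644.8 -38.7 131. ]
shank (257, 160) [601.1 -39.6 131. ]
handle (256.7, 235) [565.8 -40.4 131. ]
front (257, 172) [595.7 -39.8 131. ]
```

Emit:
carry_out(
  motion="1 -2 0 8 -0.004;1 0 0 12 0;1 0 0 12 0;1 0 0 8 0;1 0 0 4 0;1 0 0 0 0;1 0 0 0 0;1 0 0 0 0",
)

```text
clock: 20.75
tcp_pos: [0.5502, -0.0416, 0.0471]
orientation: [3.141, 0.047, 0.001]
contact_force: [-0.6, -0.0, -0.5]
grip_width: 0.0233
```

Run:
```python
from h import *
plan(.550,-.0415,.018,.026)
crop('',"pics/w17.png",150,0,360,280,3,grab_frame('wrist'))
```

```text
t 20.75 tcp [550.2 -41.6  47.1] curyaw 0.03 zdir [ 0.001 -0.    -1.   ] shift [-0.3 -0.1 29.1] twist 0.004 j7 -1.72 w 0.0233 F [-0.6 -0.  -0.5]
```

View pics/w17.png

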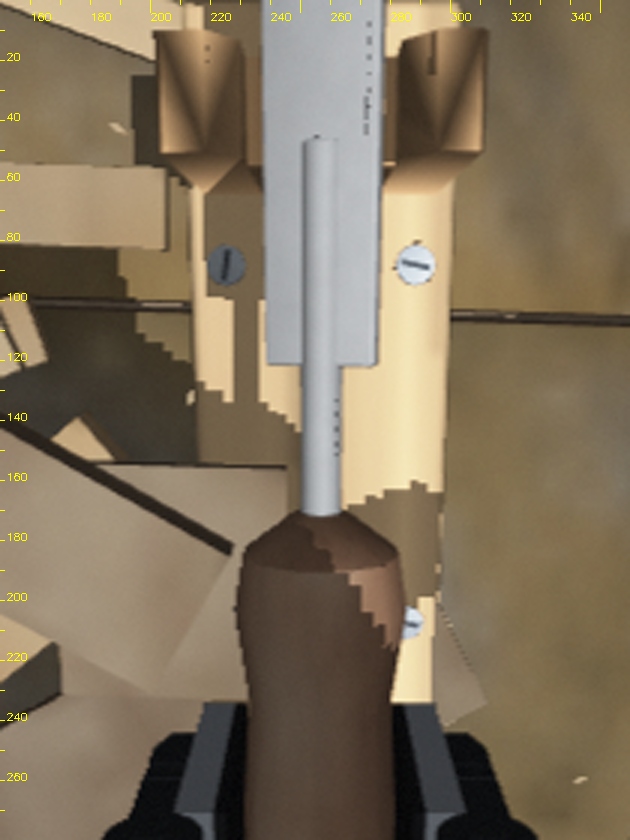

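Emit:
carry_out(
  motion="1 0 0 5 0;1 0 0 8 0;1 0 0 7 0;1 0 0 5 0;1 0 0 5 0;1 0 0 3 0;1 0 0 0 0;1 0 0 0 0",
)

```text
clock: 21.8
tcp_pos: [0.5496, -0.0421, 0.0186]
orientation: [3.139, 0.046, -0.001]
contact_force: [-21.7, -1.1, 54.3]
grip_width: 0.0234
```

Run:
```python
from h import *
plan(.550,-.0415,.018,.026)
crop('',"pics/w18.png",150,0,360,280,3,grab_frame('wrist'))
crop('',"pics/s18.png",180,120,330,230,5,grab_frame('scene'))
```

```text
t 21.8 tcp [549.6 -42.1  18.6] curyaw 0.029 zdir [-0.    -0.002 -1.   ] shift [ 0.4 -0.6  0.6] twist 0.003 j7 -1.73 w 0.0234 F [-21.7  -1.1  54.3]
```

View pics/s18.png

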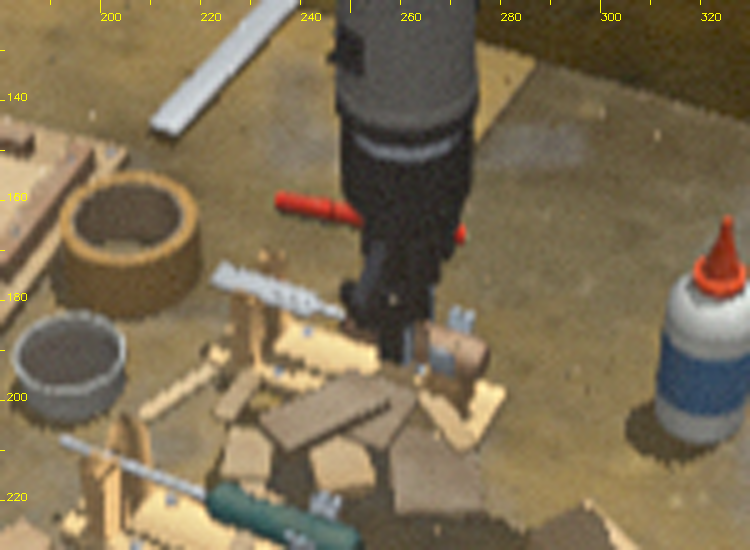

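Emit:
carry_out(
  motion="1 0 0 -3 0;0.5 0 0 -2.5 0;0.3 0 0 0 0;0.3 0 0 0 0;0.3 0 0 -20 0;0.3 0 0 -40 0;0.3 0 0 -30 0;0.3 0 0 0 0",
)

```text
clock: 22.9
tcp_pos: [0.5519, -0.0415, 0.1112]
orientation: [3.141, 0.047, 0.007]
contact_force: [0.9, -0.4, -1.4]
grip_width: 0.0596
```

Run:
```python
from h import *
plan(.550,-.0415,.018,.026)
p=camera_params('wrist');i=grab_frame('wrist');cv2.imwrite('pics/w19raw.png',i[:,:,::-1])
crop('',"pics/w19.png",150,0,360,280,3,i)
crop('',"pics/s19.png",180,150,330,260,5,grab_frame('scene'))
print(proj(p,[[.567,-.0405,.059],[.6818,-.037,.059]]))
```

```text
t 22.9 tcp [551.9 -41.5 111.2] curyaw 0.03 zdir [ 0.005  0.    -1.   ] shift [-2.4 -0.  93.2] twist 0.004 j7 -1.69 w 0.0596 F [ 0.9 -0.4 -1.4]
[[256.94572112 182.05968921]
 [257.02380952   8.83586238]]
```

View pics/w19.png

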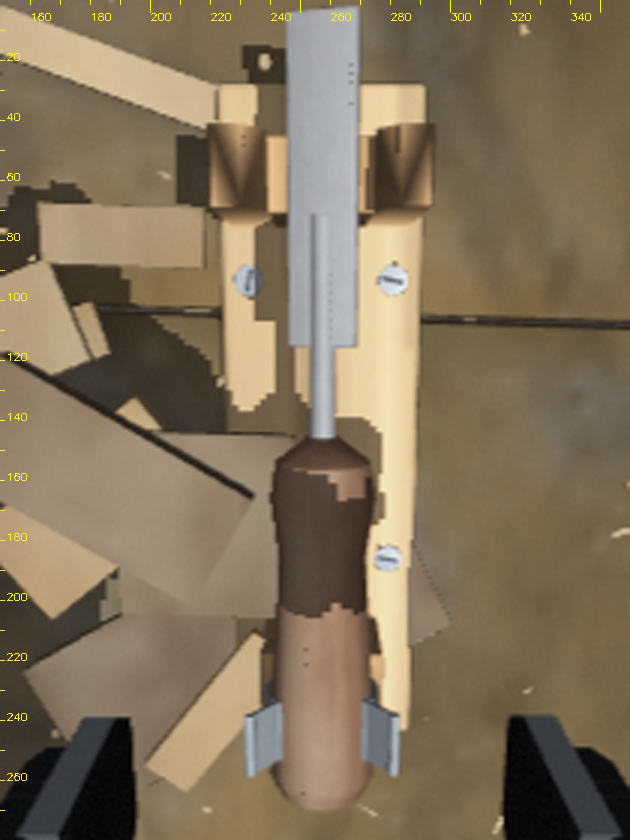

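View pics/s19.png

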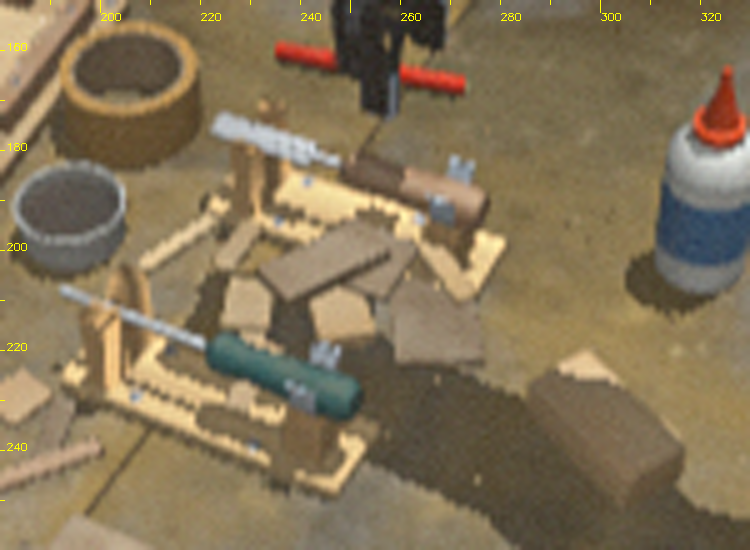

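Run:
```python
from h import *
i=grab_frame('scene');crop('',"pics/s20.png",190,160,290,220,8,i)
i=grab_frame('top');crop('',"pics/t20.png",230,120,300,220,6,i)
p=camera_params('scene')
for z in(.045,.052,.059,.066,.075): print(z,'tip',proj(p,[[.6818,-.037,z]]).round(1),'mid',proj(p,[[.5435,-.0413,z]]).round(1),'sd tip',proj(p,[[.692,.125,z]]).round(1),proj(p,[[.545,.125,z]]).round(1))
q=camera_params('wrist')
for z in(.052,.059,.066):print(at(q,257.7,2.5,z).round(4),at(q,257.5,146,z).round(4),at(q,257.5,269,z).round(4))
```

```text
0.045 tip [[222.9 177.7]] mid [[262.2 190.6]] sd tip [[192.3 210.1]] [[235.6 227.3]]
0.052 tip [[222.8 176.1]] mid [[262.2 189. ]] sd tip [[192.  208.5]] [[235.5 225.7]]
0.059 tip [[222.6 174.4]] mid [[262.2 187.4]] sd tip [[191.7 206.9]] [[235.4 224.1]]
0.066 tip [[222.5 172.8]] mid [[262.2 185.8]] sd tip [[191.4 205.2]] [[235.3 222.5]]
0.075 tip [[222.3 170.7]] mid [[262.2 183.7]] sd tip [[191.1 203.1]] [[235.2 220.4]]
[ 0.6828 -0.0374  0.052 ] [ 0.59   -0.0402  0.052 ] [ 0.4886 -0.0434  0.052 ]
[ 0.681  -0.0374  0.059 ] [ 0.5911 -0.0402  0.059 ] [ 0.4927 -0.0433  0.059 ]
[ 0.6792 -0.0375  0.066 ] [ 0.5921 -0.0401  0.066 ] [ 0.4968 -0.0431  0.066 ]
```

View pics/s20.png

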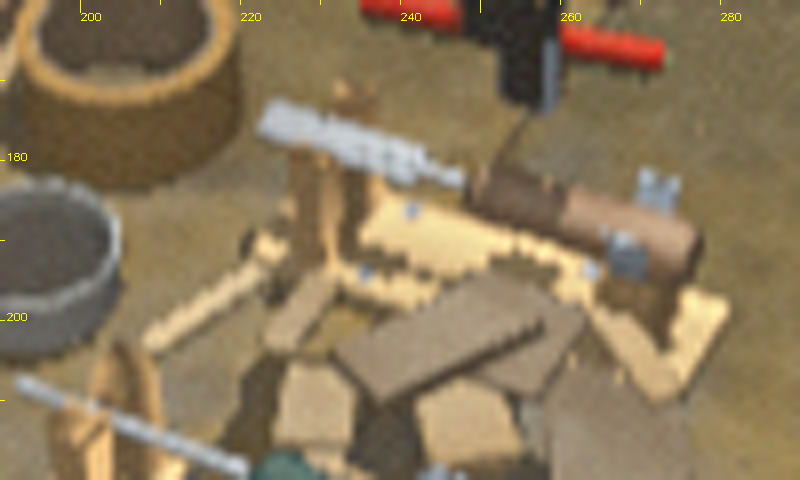

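View pics/t20.png

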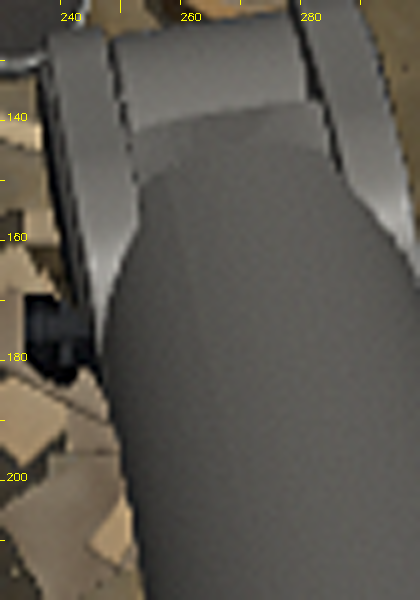

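Emit:
carry_out(
  motion="0.3 0 0 -20 0;0.3 0 -30 -20 0;0.3 0 -40 -20 0;0.3 0 -20 -20 0;0.3 0 0 -10 0;0.3 0 0 0 0;0.3 0 0 0 0;0.3 0 0 0 0",
)

```text
clock: 24.1
tcp_pos: [0.5468, 0.0472, 0.1983]
orientation: [3.141, 0.044, -0.003]
contact_force: [-0.0, 0.2, 0.1]
grip_width: 0.0599
```

Run:
```python
from h import *
crop('',"pics/w21.png",0,0,512,384,1,grab_frame('wrist'))
crop('',"pics/s21.png",160,120,350,270,4,grab_frame('scene'))
```

```text
(no output)
```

View pics/w21.png

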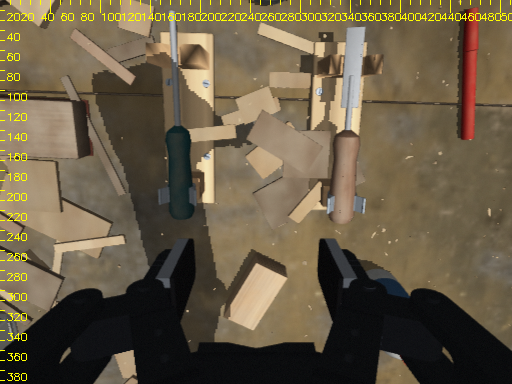

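View pics/s21.png

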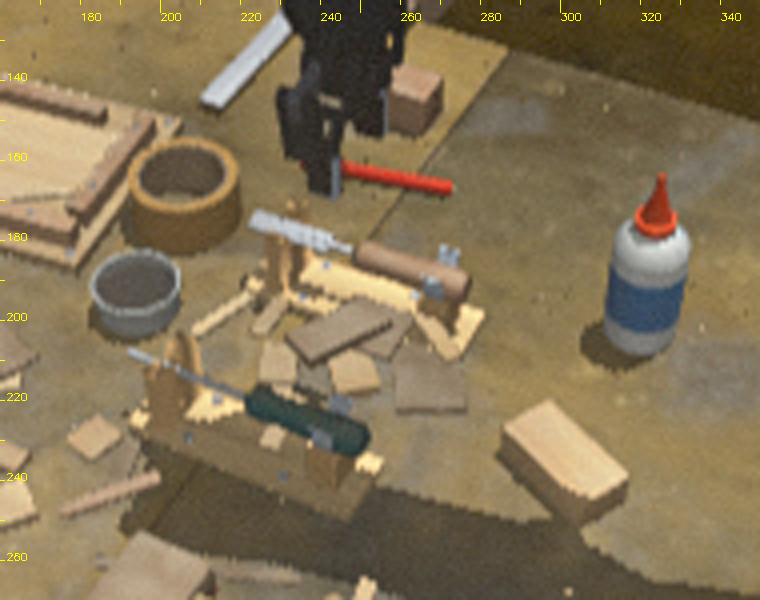

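Both tools sit in their clips with the shank and blade in the slots. The marker, blocks and bottle are unmoved, and the arm is clear.

Run:
```python
from bench import r
print(r.hand_in())
```

```text
the job is handed in; nothing more can be done
None
```

I pulled the screwdriver out of the wide holder and pressed it into the narrow one, then pressed the chisel into the wide holder. The job was handed in at about 24 s.

**Screwdriver:** the clip arms are over the handle and the shank lies in the narrow slot. I read the tip at about 56 mm high in the last scene picture I measured. The press peaked at about 33 N.

**Chisel:** the clip arms are over the handle and the blade lies in the wide slot. I read the tip at about 58 mm high and the handle axis at about 61 mm, with the tip within about 1 mm of the centre plane. The press peaked at about 54 N at the wrist.

**Other items:** by eye, in the last wrist and scene pictures, the marker, blocks and bottle looked unmoved. I did not measure them. The arm was well clear, with near-zero force.

**What disagreed:**
- **Fingertip length:** the real fingertips sit about 30 mm behind the reported TCP. The first closing therefore shut just above the handle without touching it. I measured the offset in the pictures, and both grasps then worked.
- **Camera offset:** the top camera placed things up to about 4 mm differently sideways from the wrist camera. I used the wrist camera to align both tools.

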